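# Check, snap shut and mark the toy cases, then turn off the inspection lamp

## Robot

A 7-joint arm with a two-finger parallel gripper is mounted at the origin on the work surface. World frame = base frame: x ahead of the robot, y to its left, z up, the work surface at z = 0. Lengths are in m, angles in rad, forces in N, time in s.
With the tool pointing down it reaches from about 0.4 to 0.875 m from the base axis. Payload 19.3 kg.
Tool frame: the origin (TCP) lies midway between the tips of the shut fingers; the grasp point (between the pads) lies bot.grip_point_offset behind it (bot.grip_point_offset is the distance from the TCP to the grasp point, in m); z points along the fingers, y is the direction in which the jaws open and shut (so a half turn about z gives the same grasp; the last joint's range is limited). The gripper opens to 85 mm and grips with 20 to 120 N. Pads are 22 mm wide; open, the fingers measure 114 mm over their backs; the gripper's body (76 mm by 85 mm) begins 54 mm behind the grasp point. The pads swing forward as they close: fully open they stand 13 mm farther back than shut.
Start: joints at [-1.266, 0.521, -0.036, 1.599, 0.021, 1.021, -0.113], TCP at [0.229, 0.582, 0.231] pointing down, gripper open.
Joint ranges: [-2.91, 2.91], [-0.3, 2.13], [-1.5, 1.42], [0.17, 2.43], [-1.26, 4.41], [0.16, 1.93], [-2.52, 2.52]. Speed limits (rad/s): [1.89, 1.89, 2.39, 2.39, 3.01, 3.01, 3.01].

## Interface

Orientations are given as [roll, pitch, yaw] about the fixed x, y, z axes, in that order (R = Rz(yaw) Ry(pitch) Rx(roll)).
In Python, from workcell import bot gives the robot as it stands.
- The arm moves only by the tool servo_tool, never from a script. Its argument "rows" is a list that holds one entry, the list of rows, each a list of 6 numbers: the shift along the tool's x, y, z in cm, then the turn, a rotation vector about the tool's x, y, z in degrees. A call has 1 to 5 rows; each row shifts and turns the commanded pose from where the row before left it, along the tool's axes as they then stand; what a row does not reach is not made up. A row lasts 1/8 s, in which the tool goes at most 62.5 mm and 10.7 degrees, less where a joint would pass 70% of its speed; a pose out of reach is approached as far as the arm can. A call is refused whole if a number of a shift passes 6.25 or a number of a turn 10.7, either way. A call with a gripper value outside its range is refused whole. "grip" is the opening, from -1 (shut) to 1 (fully open), so that 0 is half open, set as the call begins (left out, the last holds). The fingers move at their own pace and stop on an object; "squeeze" is the grip in N (left out, the last holds). Time passes only in rows, so rows that do not move let the fingers close. It gives the time, the measured TCP pose, the force and the opening at its end, in the units of the state.
- bot.observe(): the state, without advancing time (a new reading comes with each control period).
- bot.grab_frame(name): name is "scene" or "top" or "wrist"; returns a dict with "image" (400x640x3 uint8, red, green, blue), "K" (3x3 intrinsics, pixels), "R" (3x3) and "t" (3): a world point X has camera coordinates R X + t; the wrist camera has in their place "mount" (4x4, takes a point from camera to tool coordinates, whose origin is the TCP and whose axes are the flange's). Camera axes: x right, y down, z forward; pixel columns grow to the right and rows downward; lengths in m; the calibration is good to about 2 mm. The wrist camera is an equidistant fisheye: a pixel r from the principal point sees the ray r / f radians off the axis. A picture is of the moment at which its call begins: read the wrist's pose just before it. There is no depth.
- bot.job_done(): hands the job in, once; it reports no verdict.
The state is a dict: "clock": time; "qpos": joint angles; "qd": joint speeds; "joint_efforts": joint torques, N m; "position": TCP position; "tool_rot": TCP orientation; "force": force on the tool from outside, world axes, zero at the start; "moment": the same for the moment, N m; "grip_width": finger opening in m.
Only numpy, scipy, OpenCV 4.12 (cv2) and the standard library are available. Lean on these libraries where they do the work, as an engineer would, in place of code of your own. Each camera call takes 0.05 s, during which the arm holds its last target.

## Task

Check the packed toy cases on the bench in the order scarlet, yellow, green, blue (whichever are there): tug each lid upwards by its knob for half a second, and where the catch has not caught, so that the lid comes up (lift its front a good 2 cm to be sure), push the lid down until it snaps shut. Mark every case that is caught by laying one maple puck flat on its lid, near the middle, behind the knob; only when all are caught and marked, turn the inspection lamp's dimmer fully anticlockwise to its stop. Leave the cases standing on the bench, without lifting or tipping them, and leave the drum shell, bell and spinning top alone.

Things in the scene. Friction and masses are not known exactly. Their poses are not given: they have to be found in the camera images.
- case_red: Plywood toy case with a scarlet lid, 130 long (its x) x 105 wide (its y), body 62 high, free on the bench, about 3 kg, not for lifting; absent in some starts. Origin: centre of its underside; z up. The front with the steel spring catch faces its -x; the lid's hinge runs along its y at its +x top edge, 62 up.
- red_knob (a point): Centre of the maple ball knob (24 diameter, stem 12) on the scarlet lid (8 thick): 24 above the lid's top, 40 behind its front edge; at (-25, 0, 94) in the case's frame with the lid fully down, 6 to 7 higher if not caught. The ball can swivel between fingers. About 2 N here lifts a loose lid, let go it sinks by itself; about 10 N down snaps its lip past the catch. Pulling never frees a caught lid.
- red_lip (a point): Middle of the outer edge of the brass lip at the front of the scarlet lid (26 wide, 6 proud), 136 from the hinge; 64.5 above the case's underside with the lid fully down. A caught lip can rise only 3 to 4 when tugged. One not caught rests on the catch's sloping nose, 9 higher than fully down (hardly seen, a skirt hides the gap), and lifts freely.
- case_yellow: Plywood toy case with a yellow lid, 130 long (its x) x 105 wide (its y), body 62 high, free on the bench, about 3 kg, not for lifting; absent in some starts. Origin: centre of its underside; z up. The front with the steel spring catch faces its -x; the lid's hinge runs along its y at its +x top edge, 62 up.
- yellow_knob (a point): Centre of the maple ball knob (24 diameter, stem 12) on the yellow lid (8 thick): 24 above the lid's top, 40 behind its front edge; at (-25, 0, 94) in the case's frame with the lid fully down, 6 to 7 higher if not caught. The ball can swivel between fingers. About 2 N here lifts a loose lid, let go it sinks by itself; about 10 N down snaps its lip past the catch. Pulling never frees a caught lid.
- yellow_lip (a point): Middle of the outer edge of the brass lip at the front of the yellow lid (26 wide, 6 proud), 136 from the hinge; 64.5 above the case's underside with the lid fully down. A caught lip can rise only 3 to 4 when tugged. One not caught rests on the catch's sloping nose, 9 higher than fully down (hardly seen, a skirt hides the gap), and lifts freely.
- case_green: Plywood toy case with a green lid, 130 long (its x) x 105 wide (its y), body 62 high, free on the bench, about 3 kg, not for lifting; absent in some starts. Origin: centre of its underside; z up. The front with the steel spring catch faces its -x; the lid's hinge runs along its y at its +x top edge, 62 up.
- green_knob (a point): Centre of the maple ball knob (24 diameter, stem 12) on the green lid (8 thick): 24 above the lid's top, 40 behind its front edge; at (-25, 0, 94) in the case's frame with the lid fully down, 6 to 7 higher if not caught. The ball can swivel between fingers. About 2 N here lifts a loose lid, let go it sinks by itself; about 10 N down snaps its lip past the catch. Pulling never frees a caught lid.
- green_lip (a point): Middle of the outer edge of the brass lip at the front of the green lid (26 wide, 6 proud), 136 from the hinge; 64.5 above the case's underside with the lid fully down. A caught lip can rise only 3 to 4 when tugged. One not caught rests on the catch's sloping nose, 9 higher than fully down (hardly seen, a skirt hides the gap), and lifts freely.
- case_blue: Plywood toy case with a blue lid, 130 long (its x) x 105 wide (its y), body 62 high, free on the bench, about 3 kg, not for lifting; absent in some starts. Origin: centre of its underside; z up. The front with the steel spring catch faces its -x; the lid's hinge runs along its y at its +x top edge, 62 up.
- blue_knob (a point): Centre of the maple ball knob (24 diameter, stem 12) on the blue lid (8 thick): 24 above the lid's top, 40 behind its front edge; at (-25, 0, 94) in the case's frame with the lid fully down, 6 to 7 higher if not caught. The ball can swivel between fingers. About 2 N here lifts a loose lid, let go it sinks by itself; about 10 N down snaps its lip past the catch. Pulling never frees a caught lid.
- blue_lip (a point): Middle of the outer edge of the brass lip at the front of the blue lid (26 wide, 6 proud), 136 from the hinge; 64.5 above the case's underside with the lid fully down. A caught lip can rise only 3 to 4 when tugged. One not caught rests on the catch's sloping nose, 9 higher than fully down (hardly seen, a skirt hides the gap), and lifts freely.
- dimmer_box: Fixed grey lamp-control box, 85 (x) x 100 (y) x 45 high, origin at the centre of its underside; the dimmer knob stands on the middle of its top.
- dimmer_grip (a point): On the dimmer's vertical axis at the height to grip it, 82 above the bench. The dimmer is a black disc (44 diameter) with an upright grip bar across it, 42 long, 14 thick, its top 89 above the bench and its lower edge 57; a white mark on top lies toward the end that points to the box's -x at joint value 0.
- dimmer (a joint): Angle of the dimmer in rad: 0 = fully anticlockwise seen from above (end stop, lamp off), grows clockwise up to 4.7. The grip bar lies along the box's x axis at 0, turned clockwise from it by the value. It turns stiffly (0.04 N m) and stays where it is left.
- drum: Bystander: scarlet enamel tin drum shell, open at the top, 96 diameter, 75 high, white band round its foot; origin centre of underside.
- bell: Bystander: brass tricycle bell, 54 diameter, 38 high; origin centre of underside.
- top: Bystander: white ceramic spinning top standing on its flat handle, 56 diameter, 62 high; origin centre of underside.
- puck1: Turned maple tally puck, a flat disc 30 in diameter and 20 high, 30 g, at the start lying flat on the bench. Origin at its centre, z along its axis. All four are alike; any may go on any case, spare ones stay unused. On a shut lid its centre is 80 above the case's underside.
- puck2: Turned maple tally puck, a flat disc 30 in diameter and 20 high, 30 g, at the start lying flat on the bench. Origin at its centre, z along its axis. All four are alike; any may go on any case, spare ones stay unused. On a shut lid its centre is 80 above the case's underside.
- puck3: Turned maple tally puck, a flat disc 30 in diameter and 20 high, 30 g, at the start lying flat on the bench. Origin at its centre, z along its axis. All four are alike; any may go on any case, spare ones stay unused. On a shut lid its centre is 80 above the case's underside.
- puck4: Turned maple tally puck, a flat disc 30 in diameter and 20 high, 30 g, at the start lying flat on the bench. Origin at its centre, z along its axis. All four are alike; any may go on any case, spare ones stay unused. On a shut lid its centre is 80 above the case's underside.

How it is judged:
By the outcome, as a careful person would: the job done as asked, in the order asked, and still so for the second after the job is handed in, with the robot touching nothing.
Of case_red, case_yellow, case_green, case_blue only 2 to 3 are there at a start; the rules pass over those that are not, and their reading is None.
At some moment in a run one of case_red, case_yellow, case_green, case_blue, puck1, puck2, puck3, puck4 may be knocked a few centimetres aside while the robot is not near it.
Once in a run the grip may slacken for a moment while it holds something.
It also fails if it takes over 210 s, if anything falls off the work surface, if the arm or the gripper's body presses on something with over 40 N, if the wrist force passes 120 N, or if a joint passes its speed limit or range.

## Working session

There is one attempt and no reset: what is moved stays moved. The work goes in short steps, Python scripts to look and compute and a tool call to move; the robot and the scene stay as the last step left them, time stands still between calls to the robot, and variables do not carry over. Pictures are saved under pics/ and viewed, and the job is handed in when it is done.

Besides the shell and the picture viewer there is one more tool, called after "Emit:" by a JSON object that holds its "method" and its "body", one argument or row to a line. servo_tool: Moves the arm, as the interface text tells. Its arguments: {"type":"object","properties":{"rows":{"type":"array"},"grip":{"type":"number"},"squeeze":{"type":"number"}},"required":["rows"]}

```bash
ls; mkdir -p pics
python3 - <<'E'
from workcell import bot
import cv2
print(bot.observe(), bot.grip_point_offset)
for n in ("scene","top","wrist"):
    f=bot.grab_frame(n); cv2.imwrite(f"pics/a_{n}.png",f["image"][:,:,::-1])
    print(n,{k:(v.tolist() if hasattr(v,'tolist') else v) for k,v in f.items() if k!="image"})
E
```

```text
pics
{'clock': 0.0, 'qpos': array([-1.26620539,  0.52202659, -0.03635661,  1.59999223,  0.0211824 ,
        1.02110108, -0.11279562]), 'qd': array([-7.67698007e-04,  6.51422594e-04, -3.70467585e-06, -8.49976601e-05,
       -1.66934140e-03,  5.17888854e-04,  1.54068930e-03]), 'joint_efforts': array([ 8.08545283e-04, -9.27110481e+01,  1.98025323e+00, -3.69936061e+01,
        1.78530923e-02,  8.23671377e-03, -4.82720100e-05]), 'position': array([0.22868988, 0.58129812, 0.23072321]), 'tool_rot': array([-3.14045059e+00,  5.19754435e-05,  2.76681199e+00]), 'force': array([-0.26535178,  0.52997405, -0.81346312]), 'moment': array([0.01104077, 0.00455614, 0.00128582]), 'grip_width': 0.08549718806815279} 0.0187
scene {'K': [[378.37711606679716, 0.0, 319.6344781064859], [0.0, 378.37711606679716, 196.2017327363864], [0.0, 0.0, 1.0]], 'R': [[0.8699315788089983, 0.49315959267525644, -0.0035586996584271746], [0.3818345968130884, -0.6780865466276819, -0.628013515745586], [-0.31212399598151697, 0.5449699546166926, -0.7781942943106237]], 't': [-0.5422906012314245, -0.1899941338330471, 1.1790840637030107]}
top {'K': [[374.2714607232916, 0.0, 318.06443050887964], [0.0, 374.2714607232916, 197.14421361137346], [0.0, 0.0, 1.0]], 'R': [[-0.00586648938577012, -0.9999260183753322, 0.01065561252775387], [-0.988374507407368, 0.004179142057891373, -0.15198147215665075], [0.1519256970019539, -0.011423333476483227, -0.988325902748054]], 't': [0.011423612569500113, 0.6244276463395452, 1.2077552352230922]}
wrist {'K': [[309.70691628693146, 0.0, 316.2372536185077], [0.0, 309.70691628693146, 201.69180352705806], [0.0, 0.0, 1.0]], 'mount': [[-0.00013592498682124315, -0.9663009905264608, -0.25741479606265194, 0.06508340997423698], [0.9999999840779603, -0.00016110729525787052, 7.673667028467761e-05, -5.499699110234069e-06], [-0.00011562212205882562, -0.2574147815336527, 0.9663009970394859, -0.1424246135444004], [0.0, 0.0, 0.0, 1.0]]}
```

View pics/a_top.png

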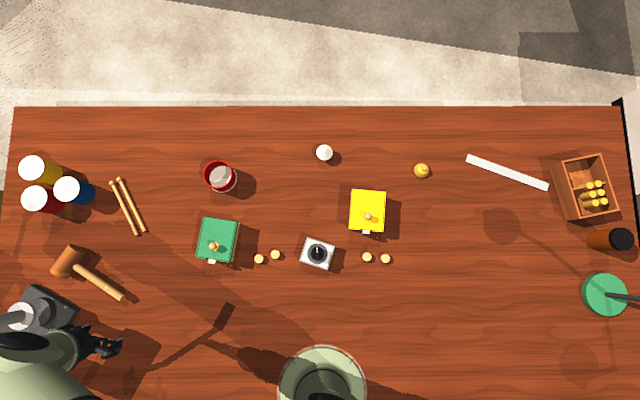

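View pics/a_scene.png

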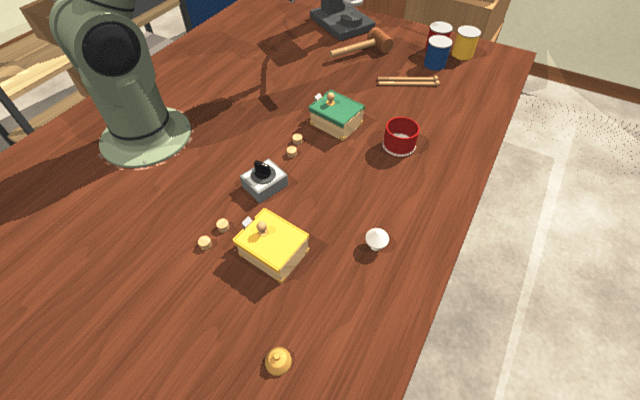

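View pics/a_wrist.png

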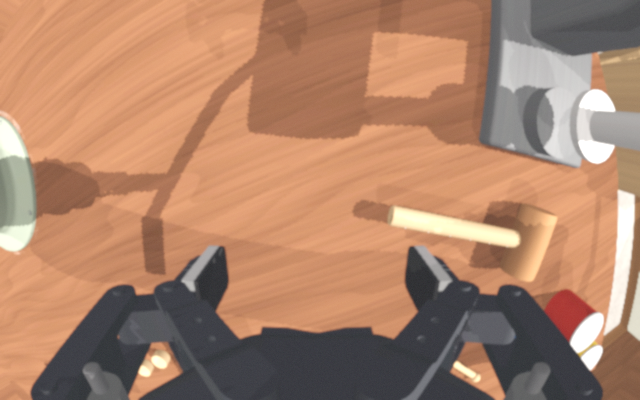

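The top view shows yellow case (367,210), green case (217,240), dimmer (318,253), and pucks (259,258), (275,254), (367,257), (385,258). There is no scarlet or blue case, so the order is yellow then green.

```bash
cat > h.py <<'E'
import numpy as np, cv2
from workcell import bot
from scipy.spatial.transform import Rotation as Ro
def cast(f,uv,z):
    uv=np.atleast_2d(np.array(uv,float)); K,R,t=f["K"],np.array(f["R"]),np.array(f["t"])
    d=np.c_[uv,np.ones(len(uv))]@np.linalg.inv(K).T@R; c=-R.T@t
    return c+d*((z-c[2])/d[:,2])[:,None]
def proj(f,X):
    X=np.atleast_2d(X); p=(X@np.array(f["R"]).T+f["t"])@np.array(f["K"]).T; return p[:,:2]/p[:,2:]
def pose():
    s=bot.observe(); return s["position"],Ro.from_euler("xyz",s["tool_rot"]),s
def wcast(f,uv,z,p,R):
    uv=np.atleast_2d(np.array(uv,float)); K=f["K"]; v=(uv-[K[0,2],K[1,2]])/K[0,0]
    r=np.linalg.norm(v,axis=1); s=np.sin(r)/np.maximum(r,1e-9)
    d=np.c_[v*s[:,None],np.cos(r)]; M=np.array(f["mount"])
    d=R.apply(d@M[:3,:3].T); c=p+R.apply(M[:3,3])
    return c+d*((z-c[2])/d[:,2])[:,None]
def wproj(f,X,p,R):
    M=np.array(f["mount"]); q=(R.inv().apply(np.atleast_2d(X)-p)-M[:3,3])@M[:3,:3]
    n=np.linalg.norm(q[:,:2],axis=1); th=np.arctan2(n,q[:,2]); return q[:,:2]/n[:,None]*th[:,None]*f["K"][0,0]+[f["K"][0,2],f["K"][1,2]]
def go(target,yaw=None):
    """needed shift in tool cm, turn deg to TCP target (tool down, yaw of tool x)"""
    p,R,s=pose(); d=R.inv().apply(np.array(target)-p)*100
    out=[np.round(d,2)]
    if yaw is not None:
        c=[]
        for y in (yaw,yaw+np.pi):
            T=Ro.from_euler("xyz",[np.pi,0,y]); c.append(np.degrees((R.inv()*T).as_rotvec()))
        out+= [np.round(x,1) for x in c]
    print("pos",np.round(p,4),"rpy",np.round(s["tool_rot"],3),"q",np.round(s["qpos"],2),"F",np.round(s["force"],1),"w",round(s["grip_width"],4),"t",round(s["clock"],2))
    print("delta cm",*out)
E
python3 - <<'E'
from h import *
f=bot.grab_frame("top"); i=f["image"][:,:,::-1]
c=cv2.resize(i[180:280,190:400],None,fx=3.8,fy=3.8,interpolation=cv2.INTER_CUBIC); cv2.imwrite("pics/b_top.png",c)
g=bot.grab_frame("scene"); j=g["image"][:,:,::-1]
c=cv2.resize(j[80:290,190:370],None,fx=2.8,fy=2.8,interpolation=cv2.INTER_CUBIC); cv2.imwrite("pics/b_scene.png",c)
hsv=cv2.cvtColor(i,cv2.COLOR_BGR2HSV)
for n,lo,hi,(x0,y0,x1,y1) in [("yellow",(24,150,120),(34,255,255),(330,170,400,250)),("green",(55,80,60),(90,255,255),(180,200,250,270))]:
    m=cv2.inRange(hsv,lo,hi); q=np.zeros_like(m); q[y0:y1,x0:x1]=m[y0:y1,x0:x1]
    cs=max(cv2.findContours(q,0,2)[0],key=cv2.contourArea); r=cv2.minAreaRect(cs)
    P=cast(f,cv2.boxPoints(r),.07); print(n,r,P.round(4).tolist(),P.mean(0).round(4), np.linalg.norm(np.diff(P,axis=0),axis=1))
m=cv2.inRange(hsv,(18,40,150),(32,190,255)); m[:245]=0;m[270:]=0;m[:,:245]=0;m[:,400:]=0
for k in cv2.findContours(m,0,2)[0]:
    if cv2.contourArea(k)>15:
        (u,v),r=cv2.minEnclosingCircle(k); print("puck",u,v,r,cast(f,(u,v),.015).round(4))
E
```

```text
yellow ((367.0975646972656, 209.9331512451172), (34.608882904052734, 40.70330047607422), 4.23639440536499) [[0.5159, -0.0894, 0.07], [0.65, -0.1018, 0.07], [0.6409, -0.2159, 0.07], [0.507, -0.2016, 0.07]] [ 0.5785 -0.1522  0.07  ] [0.13465716 0.1145103  0.13468794]
green ((216.15692138671875, 239.3134765625), (34.522735595703125, 41.87873077392578), 10.713123321533203) [[0.4297, 0.403, 0.07], [0.562, 0.3836, 0.07], [0.5405, 0.2727, 0.07], [0.4088, 0.294, 0.07]] [0.4853 0.3383 0.07  ] [0.13373476 0.11291207 0.13344725]
puck 258.1666564941406 258.5 4.1164727210998535 [[0.4222 0.2099 0.015 ]]
puck 384.8636474609375 257.8636474609375 4.289705276489258 [[ 0.4218 -0.2157  0.015 ]]
puck 366.5 256.5 4.301262855529785 [[ 0.4267 -0.1539  0.015 ]]
puck 274.5 254.0 4.272101879119873 [[0.4368 0.1554 0.015 ]]
```

View pics/b_top.png

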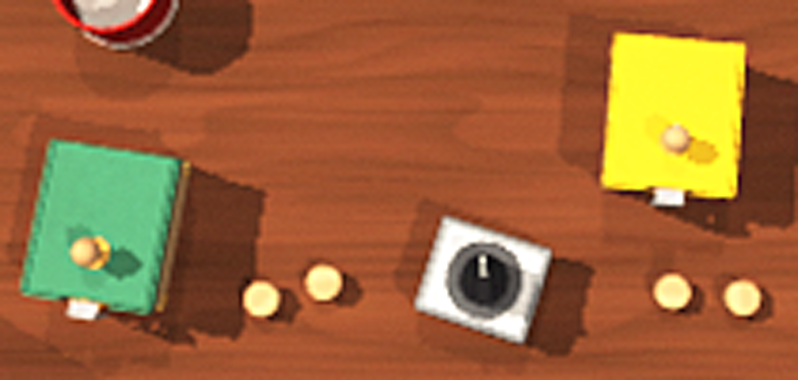

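View pics/b_scene.png

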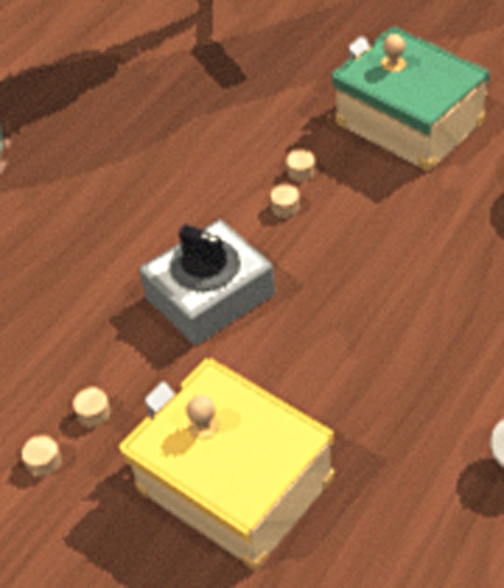

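```bash
cat >> h.py <<'E'
def tri(obs):
    A=[];b=[]
    for f,(u,v) in obs:
        P=np.array(f["K"])@np.c_[f["R"],f["t"]]
        for c,w in ((u,0),(v,1)):
            r=c*P[2]-P[w]; A.append(r[:3]/np.linalg.norm(r[:3])); b.append(-r[3]/np.linalg.norm(r[:3]))
    return np.linalg.lstsq(np.array(A),np.array(b),rcond=None)[0]
E
python3 - <<'E'
from h import *
f=bot.grab_frame("top"); g=bot.grab_frame("scene")
for n,a,b in [("yellow",(367.7,216.2),(261.4,226.2)),("green",(212.7,245.6),(330.7,96.1))]:
    print(n,tri([(f,a),(g,b)]).round(4),cast(f,a,.094).round(4),cast(f,a,.1).round(4),cast(g,b,.094).round(4),cast(g,b,.1).round(4))
# lip
for n,a,b in [("yl",(366.2,232.0),(247.3,222.8)),("gl",(211.7,261.3),(318.2,97))]:
    print(n,tri([(f,a),(g,b)]).round(4),cast(f,a,.066).round(4))
u=np.array([(445,217),(551,250),(522,343),(416,310)])/3.8+[190,180]
P=cast(f,u,.045);print("box",P.round(4).tolist(),P.mean(0)); m=cast(f,(np.array([(483,256),(483,276)])/3.8+[190,180]),.089);print(m)
go(m[0])
E
```

```text
yellow [ 0.5562 -0.1499  0.0893] [[ 0.5548 -0.1501  0.094 ]] [[ 0.5542 -0.1492  0.1   ]] [[ 0.5595 -0.1515  0.094 ]] [[ 0.5625 -0.1545  0.1   ]]
green [0.4655 0.3438 0.0928] [[0.464  0.3423 0.094 ]] [[0.4639 0.3407 0.1   ]] [[0.4675 0.3436 0.094 ]] [[0.4713 0.3364 0.1   ]]
yl [ 0.5079 -0.1464  0.0639] [[ 0.5059 -0.1479  0.066 ]]
gl [0.4164 0.3525 0.0661] [[0.4147 0.3512 0.066 ]]
box [[0.4914, 0.0453, 0.045], [0.4624, -0.0467, 0.045], [0.3833, -0.0207, 0.045], [0.4118, 0.0703, 0.045]] [0.43719626 0.01205697 0.045     ]
[[0.45670521 0.01274086 0.089     ]
 [0.44016532 0.01283145 0.089     ]]
pos [0.2288 0.5815 0.2312] rpy [-3.141 -0.     2.767] q [-1.27  0.52 -0.04  1.6   0.02  1.02 -0.11] F [-0.1  0.8  0.2] w 0.0851 t 0.35
delta cm [-42.04 -44.58  14.23]
```

```bash
python3 -c "
from h import *
go((.556,-.15,.22),3.044)"
```

```text
pos [0.2288 0.5815 0.2312] rpy [-3.141 -0.     2.767] q [-1.27  0.52 -0.04  1.6   0.02  1.02 -0.11] F [-0.1  0.8  0.2] w 0.0851 t 0.35
delta cm [-57.23 -56.09   1.13] [ -0.   -0.  -15.9] [ -0.    0.  164.1]
```

Emit:
{"method": "servo_tool", "body": {
  "rows": [
    [[-3.6, -3.5, 0, 0, 0, 0], [-3.6, -3.5, 0, 0, 0, 0], [-3.6, -3.5, 0, 0, 0, 0], [-3.6, -3.5, 0, 0, 0, 0], [-3.6, -3.5, 0, 0, 0, 0]]
  ]
}}

```text
clock: 0.98
position: [0.3328, 0.3513, 0.2315]
tool_rot: [3.141, 0.0, 2.767]
force: [1.5, 0.5, 0.3]
grip_width: 0.0858
```

Emit:
{"method": "servo_tool", "body": {
  "rows": [
    [[-3.6, -3.5, 0, 0, 0, 0], [-3.6, -3.5, 0, 0, 0, 0], [-3.6, -3.5, 0, 0, 0, 0], [-3.6, -3.5, 0, 0, 0, 0], [-3.6, -3.5, 0, 0, 0, 0]]
  ]
}}

```text
clock: 1.6
position: [0.4362, 0.1226, 0.2315]
tool_rot: [3.141, 0.0, 2.767]
force: [1.6, 0.8, 0.1]
grip_width: 0.0854
```

Emit:
{"method": "servo_tool", "body": {
  "rows": [
    [[-3.6, -3.5, 0, 0, 0, 0], [-3.6, -3.5, 0, 0, 0, 0], [-3.6, -3.5, 0, 0, 0, 0], [0, 0, 0, 0, 0, -8], [0, 0, 0, 0, 0, -8]]
  ]
}}

```text
clock: 2.22
position: [0.4978, -0.0137, 0.2312]
tool_rot: [-3.141, -0.0, 3.049]
force: [-0.6, -0.7, 0.4]
grip_width: 0.0855
```

```bash
python3 -c "
from h import *
go((.556,-.15,.22),3.044)"
```

```text
pos [ 0.4978 -0.0137  0.2312] rpy [-3.141 -0.     3.049] q [-0.2   0.32  0.14  1.93 -0.06  0.89  1.45] F [-0.6 -0.7  0.4] w 0.0855 t 2.23
delta cm [ -7.05 -13.03   1.12] [-0.  -0.   0.3] [   0.    -0.  -179.7]
```

Emit:
{"method": "servo_tool", "body": {
  "rows": [
    [[-2.3, -4.3, 0, 0, 0, 0], [-2.3, -4.3, 0, 0, 0, 0], [-2.3, -4.3, 0.5, 0, 0, 0], [0, 0, 0, 0, 0, 0]]
  ]
}}

```text
clock: 2.72
position: [0.5542, -0.1517, 0.2257]
tool_rot: [-3.14, -0.0, 3.042]
force: [-1.2, 0.5, -0.4]
grip_width: 0.0852
```

```bash
cat >> h.py <<'E'
def look(name,pts=None):
    p,R,s=pose(); f=bot.grab_frame("wrist"); i=f["image"][:,:,::-1].copy(); cv2.imwrite(f"pics/{name}.png",i); return f,i,p,R
E
python3 -c "
from h import *
look('c1'); go((.556,-.15,.22),3.044)"
```

```text
pos [ 0.5539 -0.1495  0.2258] rpy [-3.141e+00 -1.000e-03  3.044e+00] q [ 0.03  0.45  0.18  1.75 -0.1   0.95  1.72] F [0.2 0.4 0.5] w 0.0851 t 2.77
delta cm [-0.21 -0.03  0.58] [-0. -0. -0.] [-1.0e-01  0.0e+00  1.8e+02]
```

View pics/c1.png

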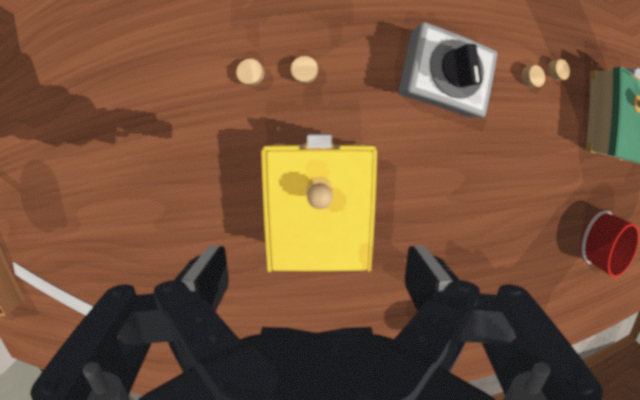

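Knob at (319,196), with the lid edges square to the image, so the yaw is right.

```bash
python3 -c "
from h import *
p,R,s=pose();f=bot.grab_frame('wrist')
print(wcast(f,(319.3,196),.094,p,R),wcast(f,(319.3,196),.1,p,R), wcast(f,[(262,148),(377,148),(374,271),(267,271)],.068,p,R).round(4), wcast(f,[(249,70),(305,68)],.02,p,R),wcast(f,(319,135),.066,p,R))
"
```

```text
[[ 0.55672873 -0.14691887  0.094     ]] [[ 0.55525349 -0.14683425  0.1       ]] [[ 0.5094 -0.1984  0.068 ]
 [ 0.5203 -0.0863  0.068 ]
 [ 0.6534 -0.0954  0.068 ]
 [ 0.6416 -0.2123  0.068 ]] [[ 0.42162791 -0.21234044  0.02      ]
 [ 0.42777984 -0.1495429   0.02      ]] [[ 0.5028853  -0.14173914  0.066     ]]
```

Emit:
{"method": "servo_tool", "body": {
  "rows": [
    [[-0.25, 0.15, 4, 0, 0, 0], [0, 0, 4, 0, 0, 0], [0, 0, 4, 0, 0, 0], [0, 0, 3, 0, 0, 0], [0, 0, 0, 0, 0, 0]]
  ]
}}

```text
clock: 3.45
position: [0.5556, -0.1454, 0.075]
tool_rot: [3.141, -0.003, 3.047]
force: [0.7, 0.5, 0.0]
grip_width: 0.0857
```

```bash
python3 -c "
from h import *
look('c2'); go((.5565,-.148,.076),3.044)"
```

```text
pos [ 0.5566 -0.1459  0.0765] rpy [ 3.141e+00 -1.000e-03  3.047e+00] q [ 0.06  0.66  0.14  1.85 -0.14  0.64  1.75] F [ 0.9 -0.2  0.6] w 0.0853 t 3.5
delta cm [-0.01 -0.21  0.05] [ 0.  -0.1  0.2] [ 1.000e-01  0.000e+00 -1.798e+02]
```

View pics/c2.png

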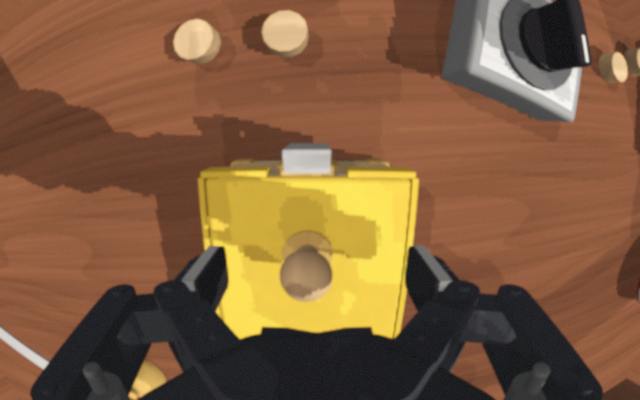

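```bash
python3 -c "
from h import *
p,R,s=pose();f=bot.grab_frame('wrist')
for z in (.094,.1): print(wcast(f,(306,273),z,p,R))
print(wproj(f,p+[0,0,.0187],p,R)); go((.5565,-.148,.076),3.044)
"
```

```text
[[ 0.55781885 -0.15064446  0.094     ]]
[[ 0.55465546 -0.15012408  0.1       ]]
[[316.20859801 270.98967699]]
pos [ 0.5572 -0.1463  0.0774] rpy [3.141e+00 1.000e-03 3.047e+00] q [ 0.06  0.66  0.14  1.85 -0.14  0.64  1.75] F [ 0.1 -0.8 -0.2] w 0.0852 t 3.55
delta cm [ 0.05 -0.18  0.14] [0.  0.  0.2] [-1.000e-01  0.000e+00 -1.798e+02]
```

Knob is 4 mm towards −y; shift and close gently.

Emit:
{"method": "servo_tool", "body": {
  "rows": [
    [[0, -0.45, 0, 0, 0, 0], [0, 0, 0, 0, 0, 0]]
  ]
}}

```text
clock: 3.8
position: [0.5567, -0.1519, 0.0774]
tool_rot: [-3.141, 0.002, 3.045]
force: [0.2, 0.7, -1.0]
grip_width: 0.0851
```

Emit:
{"method": "servo_tool", "body": {
  "rows": [
    [[0, 0, 0, 0, 0, 0], [0, 0, 0, 0, 0, 0], [0, 0, 0, 0, 0, 0], [0, 0, 0, 0, 0, 0], [0, 0, 0, 0, 0, 0]]
  ],
  "grip": -1,
  "squeeze": 30
}}

```text
clock: 4.42
position: [0.5564, -0.1505, 0.0765]
tool_rot: [3.141, -0.0, 3.047]
force: [-1.3, 5.4, 5.7]
grip_width: 0.0219
```

```bash
python3 -c "
from h import *
look('c3'); go((.5565,-.151,.076),3.044)"
```

```text
pos [ 0.5564 -0.1505  0.0765] rpy [ 3.141 -0.     3.047] q [ 0.07  0.66  0.13  1.85 -0.14  0.64  1.76] F [-1.9  5.3  5.6] w 0.0221 t 4.47
delta cm [-0.02 -0.05  0.05] [ 0.1 -0.   0.2] [ 0.000e+00  1.000e-01 -1.798e+02]
```

View pics/c3.png

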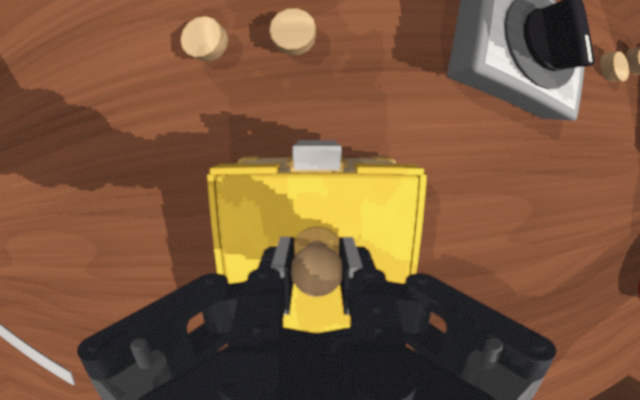

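Emit:
{"method": "servo_tool", "body": {
  "rows": [
    [[0, 0.1, -0.2, 0, 0, 0], [0, 0, 0, 0, 0, 0]]
  ]
}}

```text
clock: 4.72
position: [0.557, -0.1504, 0.0785]
tool_rot: [-3.141, 0.001, 3.046]
force: [5.3, 0.4, -4.0]
grip_width: 0.0222
```

Emit:
{"method": "servo_tool", "body": {
  "rows": [
    [[0, 0, -0.2, 0, 0, 0], [0, 0, 0, 0, 0, 0]]
  ]
}}

```text
clock: 4.97
position: [0.5554, -0.1501, 0.0792]
tool_rot: [3.141, -0.003, 3.046]
force: [2.3, 0.5, -20.4]
grip_width: 0.0217
```

Emit:
{"method": "servo_tool", "body": {
  "rows": [
    [[0, 0, 0.1, 0, 0, 0], [0, 0, 0, 0, 0, 0], [0, 0, 0, 0, 0, 0], [0, 0, 0, 0, 0, 0], [0, 0, 0, 0, 0, 0]]
  ]
}}

```text
clock: 5.6
position: [0.5555, -0.1502, 0.079]
tool_rot: [3.141, -0.002, 3.046]
force: [-4.4, 1.9, -11.3]
grip_width: 0.0221
```

```bash
python3 -c "
from h import *
look('c4'); go((.5565,-.151,.076),3.044)
f=bot.grab_frame('scene');j=f['image'][:,:,::-1];cv2.imwrite('pics/c4s.png',cv2.resize(j[160:310,190:340],None,fx=4,fy=4,interpolation=2))"
```

```text
pos [ 0.5554 -0.1502  0.079 ] rpy [ 3.141e+00 -2.000e-03  3.046e+00] q [ 0.07  0.65  0.14  1.85 -0.14  0.64  1.76] F [ -5.1   1.7 -11. ] w 0.0218 t 5.65
delta cm [-0.11 -0.07  0.3 ] [ 0.  -0.1  0.1] [   0.2    0.  -179.9]
```

View pics/c4.png

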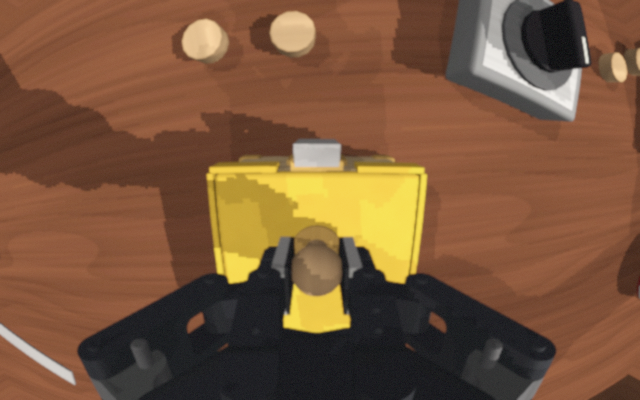

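View pics/c4s.png

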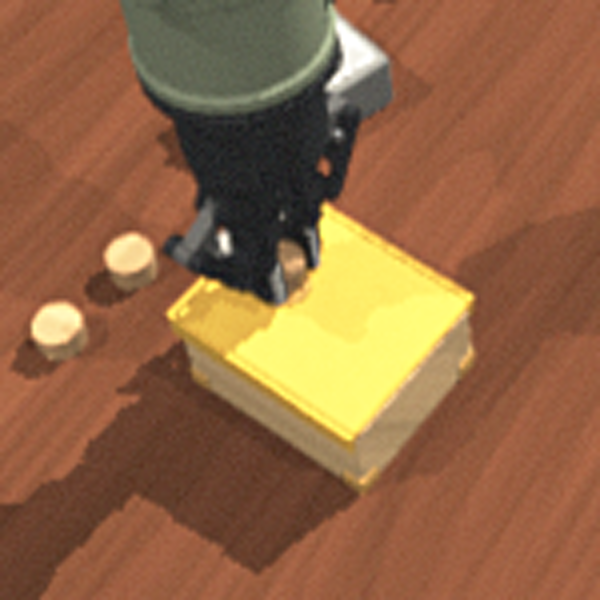

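Yellow is caught: 11–20 N of pull for over 0.8 s moved the knob only about 2.5 mm. I'll lower, release and rise.

Emit:
{"method": "servo_tool", "body": {
  "rows": [
    [[0, 0, 0.2, 0, 0, 0], [0, 0, 0, 0, 0, 0]]
  ]
}}

```text
clock: 5.95
position: [0.555, -0.1502, 0.0773]
tool_rot: [3.141, -0.003, 3.046]
force: [-11.8, 3.8, 2.2]
grip_width: 0.0217
```

Emit:
{"method": "servo_tool", "body": {
  "rows": [
    [[0, 0, 0, 0, 0, 0], [0, 0, 0, 0, 0, 0], [0, 0, 0, 0, 0, 0], [0, 0, 0, 0, 0, 0]]
  ],
  "grip": 0.4
}}

```text
clock: 6.45
position: [0.5566, -0.1504, 0.0774]
tool_rot: [-3.142, 0.0, 3.046]
force: [-0.6, -0.2, -0.4]
grip_width: 0.0597
```

Emit:
{"method": "servo_tool", "body": {
  "rows": [
    [[0, 0, -3, 0, 0, 0], [0, 0, -4, 0, 0, 0], [3, 0, -3, 0, 0, 0], [4.5, 0, 0, 0, 0, 0], [4.5, 0, 0, 0, 0, 0]]
  ]
}}

```text
clock: 7.08
position: [0.4358, -0.1388, 0.1776]
tool_rot: [-3.142, 0.001, 3.046]
force: [0.5, -0.2, 0.0]
grip_width: 0.0602
```

```bash
python3 -c "
from h import *
look('c5'); go((.4277,-.1495,.1),3.044)"
```

```text
pos [ 0.4301 -0.1387  0.1771] rpy [ 3.141e+00 -3.000e-03  3.044e+00] q [ 0.04  0.34  0.18  2.1  -0.09  0.72  1.75] F [-1.9 -3.7  0.8] w 0.0598 t 7.12
delta cm [ 0.11 -1.1   7.71] [ 0.  -0.2  0. ] [   0.3    0.  -180. ]
```

View pics/c5.png

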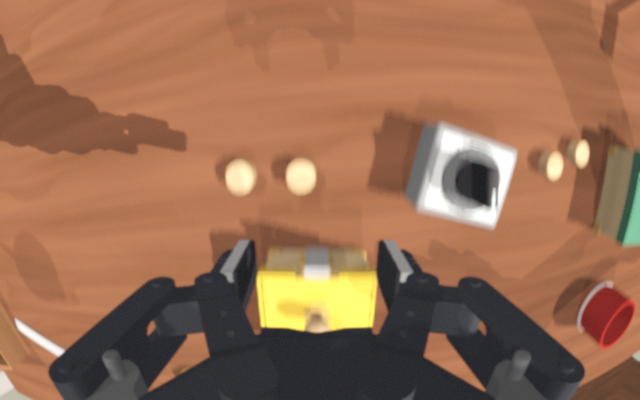

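Emit:
{"method": "servo_tool", "body": {
  "rows": [
    [[0.1, -1.1, 2, 0, 0, 0], [0, 0, 2, 0, 0, 0], [0, 0, 0, 0, 0, 0], [0, 0, 0, 0, 0, 0]]
  ],
  "grip": 0.2
}}

```text
clock: 7.62
position: [0.4352, -0.1498, 0.1379]
tool_rot: [-3.141, 0.0, 3.046]
force: [0.4, 0.2, -0.3]
grip_width: 0.0515
```

```bash
cat >> h.py <<'E'
def pucks(z=.02,name=None):
    f,i,p,R=look(name or 'tmp'); hsv=cv2.cvtColor(i,cv2.COLOR_BGR2HSV)
    m=cv2.inRange(hsv,(12,50,185),(28,170,255))
    for k in cv2.findContours(m,0,2)[0]:
        a=cv2.contourArea(k)
        if a>150:
            (u,v),r=cv2.minEnclosingCircle(k)
            if a>.6*np.pi*r*r: print("puck?",round(u,1),round(v,1),round(r,1),wcast(f,(u,v),z,p,R).round(4)[0])
E
python3 -c "
from h import *
pucks(.02,'c6'); go((.4277,-.1495,.1),3.044)"
```

```text
pos [ 0.4353 -0.1498  0.138 ] rpy [-3.141e+00  1.000e-03  3.046e+00] q [ 0.07  0.41  0.16  2.11 -0.11  0.62  1.79] F [-0.2 -0.1  0.1] w 0.0513 t 7.67
delta cm [ 0.76 -0.04  3.8 ] [-0.   0.   0.1] [-1.000e-01 -0.000e+00 -1.799e+02]
```

View pics/c6.png

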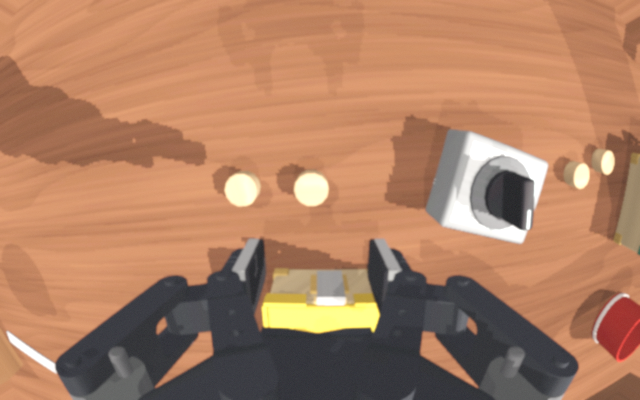

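```bash
python3 -c "
from h import *
f,i,p,R=look('tmp')
print(wcast(f,[(311.5,188),(242,188)],.018,p,R)); print(cv2.cvtColor(i,cv2.COLOR_BGR2HSV)[188,300:324:4])
go(wcast(f,(311.5,188),.018,p,R)[0]*[1,1,0]+[0,0,.06])"
```

```text
[[ 0.42760765 -0.15316325  0.018     ]
 [ 0.42149596 -0.21437679  0.018     ]]
[[ 30  38 255]
 [ 30  38 255]
 [ 30  38 255]
 [ 30  39 255]
 [ 30  37 255]
 [ 30  36 255]]
pos [ 0.4354 -0.1498  0.138 ] rpy [-3.142e+00  1.000e-03  3.046e+00] q [ 0.07  0.41  0.16  2.11 -0.11  0.62  1.79] F [-0.9  0.4 -0.9] w 0.0511 t 7.72
delta cm [ 0.75 -0.41  7.8 ]
```

Emit:
{"method": "servo_tool", "body": {
  "rows": [
    [[0.75, -0.5, 3, 0, 0, 0], [0, 0, 3, 0, 0, 0], [0, 0, 1.8, 0, 0, 0], [0, 0, 0, 0, 0, 0], [0, 0, 0, 0, 0, 0]]
  ]
}}

```text
clock: 8.35
position: [0.4275, -0.1542, 0.0602]
tool_rot: [-3.141, 0.001, 3.046]
force: [0.1, -0.1, 0.7]
grip_width: 0.0514
```

```bash
python3 -c "
from h import *
f,i,p,R=look('c7');go(p); print(wproj(f,[(p[0],p[1],.01),(p[0],p[1],.02)],p,R))"
```

```text
pos [ 0.4275 -0.1542  0.0603] rpy [-3.141e+00  1.000e-03  3.046e+00] q [ 0.13  0.56  0.12  2.17 -0.15  0.42  1.84] F [0.1 0.3 1. ] w 0.0511 t 8.4
delta cm [ 0.01 -0.    0.01]
[[316.20021198 221.89154254]
 [316.19873408 227.01879627]]
```

View pics/c7.png

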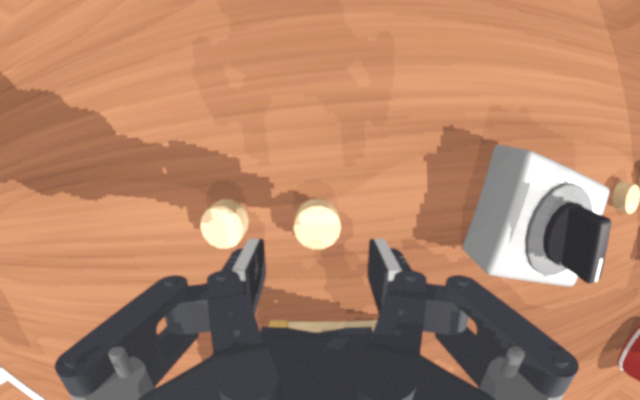

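Emit:
{"method": "servo_tool", "body": {
  "rows": [
    [[0, 0, 2.5, 0, 0, 0], [0, 0, 2.2, 0, 0, 0], [0, 0, 1, 0, 0, 0], [0, 0, 0, 0, 0, 0]]
  ]
}}

```text
clock: 8.9
position: [0.427, -0.1541, 0.0025]
tool_rot: [-3.142, -0.0, 3.046]
force: [0.1, 0.4, -0.2]
grip_width: 0.051
```

Emit:
{"method": "servo_tool", "body": {
  "rows": [
    [[0, 0, 0, 0, 0, 0], [0, 0, 0, 0, 0, 0], [0, 0, 0, 0, 0, 0], [0, 0, 0, 0, 0, 0]]
  ],
  "grip": -1,
  "squeeze": 40
}}

```text
clock: 9.4
position: [0.4274, -0.1542, 0.0033]
tool_rot: [-3.141, 0.001, 3.046]
force: [-2.0, -0.9, 9.3]
grip_width: 0.0283
```

```bash
python3 -c "
from h import *
f,i,p,R=look('c8');go(p)"
```

```text
pos [ 0.4274 -0.1542  0.0033] rpy [-3.141e+00  1.000e-03  3.046e+00] q [ 0.16  0.68  0.08  2.18 -0.17  0.29  1.86] F [-1.3 -0.   9.7] w 0.0288 t 9.45
delta cm [-0. -0. -0.]
```

View pics/c8.png

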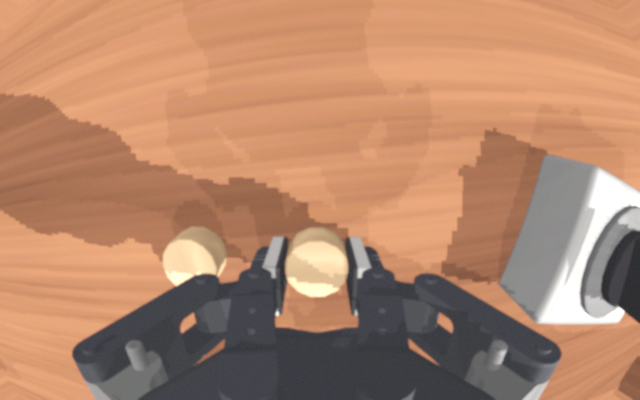

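Emit:
{"method": "servo_tool", "body": {
  "rows": [
    [[0, 0, -3, 0, 0, 0], [0, 0, -5, 0, 0, 0], [0, 0, -5, 0, 0, 0], [0, 0, 0, 0, 0, 0]]
  ]
}}

```text
clock: 9.95
position: [0.4287, -0.1545, 0.1359]
tool_rot: [-3.141, 0.007, 3.046]
force: [0.2, -0.5, -0.7]
grip_width: 0.0282
```

```bash
python3 -c "
from h import *
f,i,p,R=look('c9');go((.5933,-.1541,.14),3.044)
g=bot.grab_frame('scene');j=g['image'][:,:,::-1];cv2.imwrite('pics/c9s.png',j)"
```

```text
pos [ 0.4279 -0.1541  0.1342] rpy [-3.141  0.004  3.046] q [ 0.08  0.41  0.17  2.13 -0.12  0.6   1.81] F [-0.3  1.5 -1. ] w 0.0283 t 10.0
delta cm [-16.47   1.57  -0.52] [-0.   0.2  0.1] [  -0.4   -0.  -179.9]
```

View pics/c9.png

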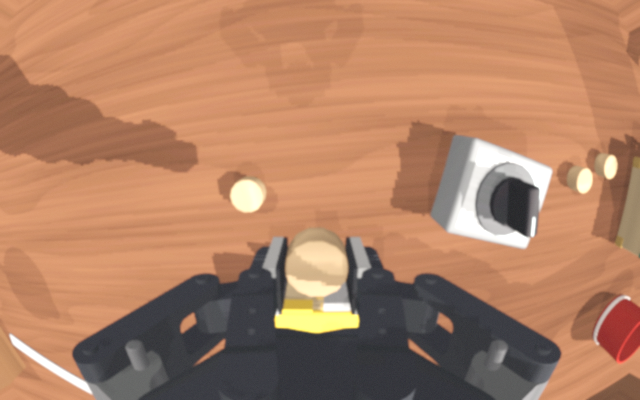

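View pics/c9s.png

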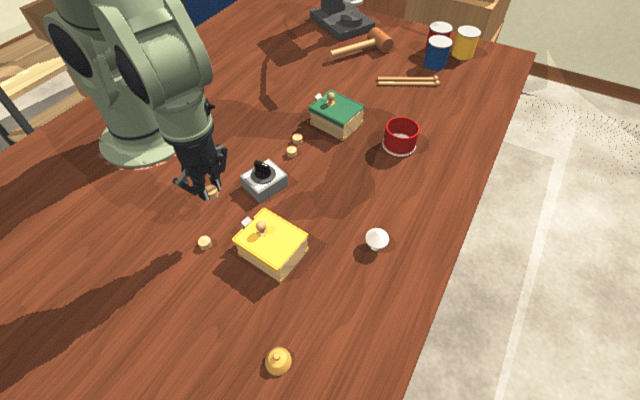

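Emit:
{"method": "servo_tool", "body": {
  "rows": [
    [[-2.5, 0.3, -1.5, 0, 0, 0], [-4, 0.3, -0.5, 0, 0, 0], [-4, 0.3, 0, 0, 0, 0], [-4, 0.3, 0, 0, 0, 0], [-2, 0.37, 0, 0, 0, 0]]
  ]
}}

```text
clock: 10.68
position: [0.5937, -0.1539, 0.1506]
tool_rot: [3.141, -0.002, 3.046]
force: [-1.9, -0.1, -0.5]
grip_width: 0.0282
```

Emit:
{"method": "servo_tool", "body": {
  "rows": [
    [[0, 0, 0, 0, 0, 0], [0, 0, 0, 0, 0, 0]]
  ]
}}

```text
clock: 10.92
position: [0.5916, -0.1543, 0.1514]
tool_rot: [-3.142, -0.002, 3.046]
force: [0.2, -0.2, -0.6]
grip_width: 0.0285
```

```bash
python3 -c "
from h import *
f,i,p,R=look('d1');go((.5933,-.1541,.076),3.044)
print(wproj(f,[(.5565,-.1505,.094)],p,R))"
```

```text
pos [ 0.5917 -0.1544  0.1517] rpy [-3.142e+00 -1.000e-03  3.046e+00] q [ 0.04  0.6   0.18  1.72 -0.13  0.84  1.75] F [0.3 1.  0.3] w 0.0282 t 10.97
delta cm [-0.17  0.04  7.57] [-0.  -0.1  0.1] [ 1.000e-01 -0.000e+00 -1.799e+02]
[[316.80769891 166.96172345]]
```

View pics/d1.png

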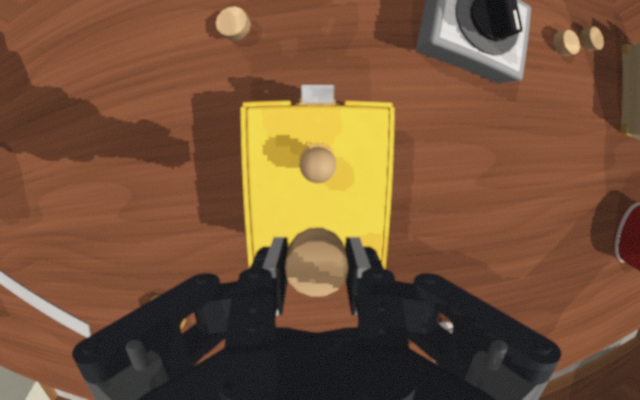

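Aligned (knob at 317,164; predicted 317,167). Descend.

Emit:
{"method": "servo_tool", "body": {
  "rows": [
    [[-0.1, 0, 3, 0, 0, 0], [0, 0, 3, 0, 0, 0], [0, 0, 1, 0, 0, 0], [0, 0, 0.4, 0, 0, 0], [0, 0, 0, 0, 0, 0]]
  ]
}}

```text
clock: 11.6
position: [0.594, -0.1544, 0.079]
tool_rot: [-3.141, 0.001, 3.046]
force: [-0.1, -0.1, -1.0]
grip_width: 0.0282
```

Emit:
{"method": "servo_tool", "body": {
  "rows": [
    [[0, 0, 0.1, 0, 0, 0], [0, 0, 0, 0, 0, 0]]
  ]
}}

```text
clock: 11.85
position: [0.594, -0.1543, 0.0778]
tool_rot: [-3.142, 0.001, 3.046]
force: [0.1, 0.3, -0.7]
grip_width: 0.0285
```

Emit:
{"method": "servo_tool", "body": {
  "rows": [
    [[0, 0, 0.2, 0, 0, 0], [0, 0, 0, 0, 0, 0]]
  ]
}}

```text
clock: 12.1
position: [0.5937, -0.1543, 0.0752]
tool_rot: [-3.142, -0.0, 3.046]
force: [-0.3, 0.5, 0.1]
grip_width: 0.0285
```

Emit:
{"method": "servo_tool", "body": {
  "rows": [
    [[0, 0, 0.1, 0, 0, 0], [0, 0, 0, 0, 0, 0]]
  ]
}}

```text
clock: 12.35
position: [0.5937, -0.1543, 0.0742]
tool_rot: [-3.142, -0.0, 3.046]
force: [0.7, -0.1, 0.6]
grip_width: 0.0285
```

Emit:
{"method": "servo_tool", "body": {
  "rows": [
    [[0, 0, 0.1, 0, 0, 0], [0, 0, 0, 0, 0, 0]]
  ]
}}

```text
clock: 12.6
position: [0.5938, -0.1543, 0.0734]
tool_rot: [-3.142, 0.0, 3.046]
force: [0.7, -0.4, 1.6]
grip_width: 0.0282
```

Emit:
{"method": "servo_tool", "body": {
  "rows": [
    [[0, 0, 0, 0, 0, 0], [0, 0, 0, 0, 0, 0], [0, 0, 0, 0, 0, 0], [0, 0, 0, 0, 0, 0]]
  ],
  "grip": 0.2
}}

```text
clock: 13.1
position: [0.5937, -0.1542, 0.0733]
tool_rot: [3.142, -0.0, 3.046]
force: [0.2, -0.0, 0.4]
grip_width: 0.0512
```

Emit:
{"method": "servo_tool", "body": {
  "rows": [
    [[0, 0, -2, 0, 0, 0], [0, 0, -4, 0, 0, 0], [0, 0, -4, 0, 0, 0], [0, 0, -4, 0, 0, 0], [0, 0, 0, 0, 0, 0]]
  ]
}}

```text
clock: 13.72
position: [0.5951, -0.1547, 0.2177]
tool_rot: [-3.141, 0.006, 3.046]
force: [0.4, -0.1, -0.4]
grip_width: 0.0511
```

```bash
python3 -c "
from h import *
f,i,p,R=look('d2')
g=bot.grab_frame('scene');j=g['image'][:,:,::-1];cv2.imwrite('pics/d2s.png',j)
go((.466,.343,.215),np.pi-.16)"
```

```text
pos [ 0.5937 -0.1542  0.2143] rpy [3.142e+00 1.000e-03 3.046e+00] q [ 0.02  0.53  0.2   1.66 -0.12  0.96  1.74] F [ 0.4  0.1 -0.9] w 0.0514 t 13.82
delta cm [17.46 48.28 -0.09] [0.  0.1 3.7] [-1.000e-01  0.000e+00 -1.763e+02]
```

View pics/d2.png

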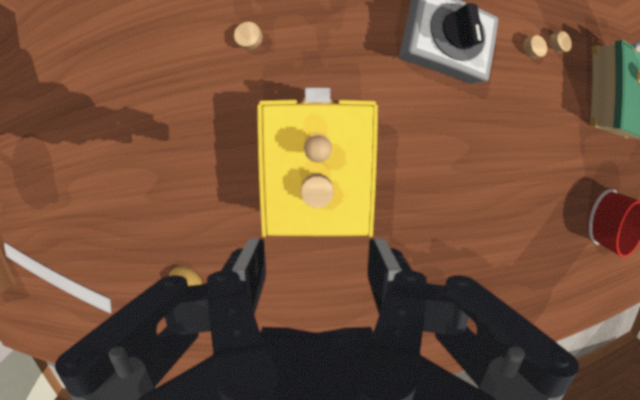

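View pics/d2s.png

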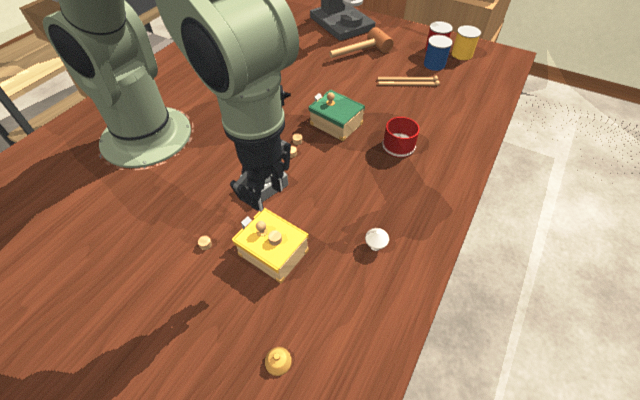

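The puck (317,191) lies flat behind the yellow knob. On to green.

Emit:
{"method": "servo_tool", "body": {
  "rows": [
    [[1.7, 4.8, 0, 0, 0, 0], [1.7, 4.8, 0, 0, 0, 0], [1.7, 4.8, 0, 0, 0, 0], [1.7, 4.8, 0, 0, 0, 0], [1.7, 4.8, 0, 0, 0, 0]]
  ],
  "grip": 1
}}

```text
clock: 14.45
position: [0.531, 0.0942, 0.2128]
tool_rot: [-3.141, -0.001, 3.046]
force: [1.5, 0.1, -0.1]
grip_width: 0.0855
```

Emit:
{"method": "servo_tool", "body": {
  "rows": [
    [[1.7, 4.8, 0, 0, 0, 0], [1.7, 4.8, 0, 0, 0, 0], [1.7, 4.8, 0, 0, 0, 0], [1.7, 4.8, 0, 0, 0, 3.7], [0.5, 3, 0, 0, 0, 0]]
  ]
}}

```text
clock: 15.08
position: [0.4808, 0.3232, 0.2126]
tool_rot: [-3.141, -0.001, 2.983]
force: [0.9, -1.1, 0.2]
grip_width: 0.0856
```

Emit:
{"method": "servo_tool", "body": {
  "rows": [
    [[0, 0, 0, 0, 0, 0], [0, 0, 0, 0, 0, 0]]
  ]
}}

```text
clock: 15.32
position: [0.4824, 0.3199, 0.2128]
tool_rot: [-3.14, -0.001, 2.981]
force: [0.2, 0.2, -0.3]
grip_width: 0.0857
```

```bash
python3 -c "
from h import *
f,i,p,R=look('e1')
go((.466,.343,.215),np.pi-.16)"
```

```text
pos [0.4826 0.3196 0.213 ] rpy [-3.141 -0.     2.98 ] q [-0.78  0.47  0.13  1.75 -0.07  0.93  0.79] F [ 1.1  0.2 -0.1] w 0.0855 t 15.38
delta cm [ 2.01  2.04 -0.2 ] [-0.1 -0.  -0.1] [-0.000e+00  1.000e-01  1.799e+02]
```

View pics/e1.png

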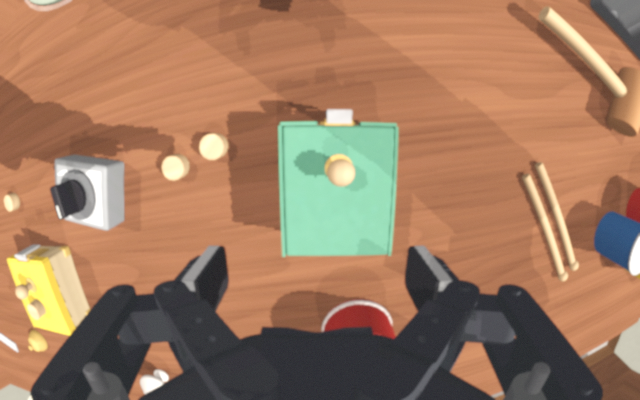

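```bash
python3 -c "
from h import *
f,i,p,R=look('e1b')
print(wcast(f,(341,173),.094,p,R),wcast(f,(341,173),.1,p,R), wcast(f,[(279,123),(398,123),(392,256),(283,256)],.068,p,R).round(4))
k=wcast(f,(341,173),.095,p,R)[0]
go([k[0],k[1],.14],np.pi-.16)"
```

```text
[[0.46533168 0.34381381 0.094     ]] [[0.46425495 0.34350112 0.1       ]] [[0.4142 0.2958 0.068 ]
 [0.4307 0.4057 0.068 ]
 [0.5642 0.3861 0.068 ]
 [0.5451 0.2749 0.068 ]]
pos [0.4827 0.3196 0.2131] rpy [-3.141 -0.     2.98 ] q [-0.78  0.47  0.13  1.75 -0.07  0.93  0.79] F [0.3 0.1 0.2] w 0.0854 t 15.43
delta cm [2.12 2.11 7.31] [-0.  -0.  -0.1] [-0.000e+00  1.000e-01  1.799e+02]
```

Emit:
{"method": "servo_tool", "body": {
  "rows": [
    [[2.1, 1.9, 2, 0, 0, 0], [0, 0, 4, 0, 0, 0], [0, 0, 2.5, 0, 0, 0], [0, 0, 0, 0, 0, 0], [0, 0, 0, 0, 0, 0]]
  ]
}}

```text
clock: 16.05
position: [0.4655, 0.3427, 0.1294]
tool_rot: [3.141, 0.001, 2.981]
force: [0.7, 0.5, 0.2]
grip_width: 0.0852
```

```bash
python3 -c "
from h import *
f,i,p,R=look('e2');go(p)"
```

```text
pos [0.4655 0.3429 0.1296] rpy [3.140e+00 1.000e-03 2.981e+00] q [-0.81  0.58  0.11  1.82 -0.09  0.75  0.75] F [-0.   0.6  1.2] w 0.0854 t 16.1
delta cm [ 0.   -0.02  0.02]
```

View pics/e2.png

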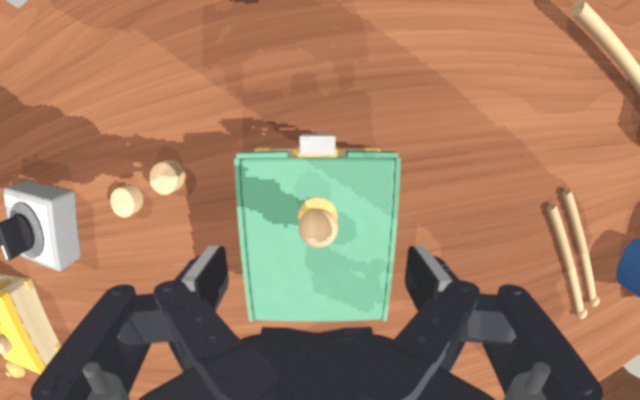

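```bash
python3 -c "
from h import *
f,i,p,R=look('e2b')
for z in (.094,.1):
  k=wcast(f,(318,228),z,p,R)[0]; print(k); go([k[0],k[1],.075])"
```

```text
[0.46469209 0.34418284 0.094     ]
pos [0.4654 0.343  0.1296] rpy [3.140e+00 1.000e-03 2.981e+00] q [-0.81  0.58  0.11  1.82 -0.09  0.75  0.75] F [0.3 0.4 0.3] w 0.0853 t 16.15
delta cm [0.1  0.09 5.46]
[0.46254707 0.34448595 0.1       ]
pos [0.4654 0.343  0.1296] rpy [3.140e+00 1.000e-03 2.981e+00] q [-0.81  0.58  0.11  1.82 -0.09  0.75  0.75] F [0.3 0.4 0.3] w 0.0853 t 16.15
delta cm [0.31 0.09 5.46]
```

Emit:
{"method": "servo_tool", "body": {
  "rows": [
    [[0.1, 0.05, 3, 0, 0, 0], [0, 0, 2.2, 0, 0, 0], [0, 0, 0, 0, 0, 0], [0, 0, 0, 0, 0, 0]]
  ]
}}

```text
clock: 16.65
position: [0.4645, 0.3439, 0.0776]
tool_rot: [3.14, 0.001, 2.981]
force: [0.6, 0.2, 0.6]
grip_width: 0.0851
```

```bash
python3 -c "
from h import *
f,i,p,R=look('e3');go(p);print(wproj(f,[p+[0,0,.0187],p+[0,0,.0245]],p,R))"
```

```text
pos [0.4645 0.3439 0.0776] rpy [3.140e+00 1.000e-03 2.981e+00] q [-0.81  0.66  0.09  1.85 -0.09  0.64  0.76] F [ 0.  -0.8  1. ] w 0.0855 t 16.7
delta cm [ 0.   -0.01  0.01]
[[316.24932237 271.06591668]
 [316.2669051  277.28752065]]
```

View pics/e3.png

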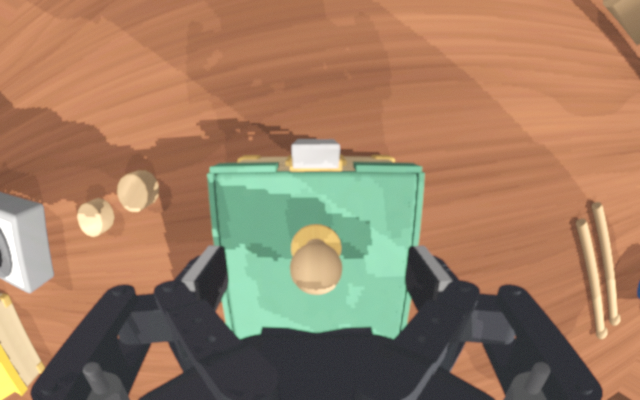

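Emit:
{"method": "servo_tool", "body": {
  "rows": [
    [[0, 0, 0.1, 0, 0, 0], [0, 0, 0, 0, 0, 0], [0, 0, 0, 0, 0, 0], [0, 0, 0, 0, 0, 0], [0, 0, 0, 0, 0, 0]]
  ],
  "grip": -1,
  "squeeze": 30
}}

```text
clock: 17.32
position: [0.4639, 0.3437, 0.0755]
tool_rot: [3.141, 0.0, 2.981]
force: [-0.5, 0.4, 5.0]
grip_width: 0.0221
```

Emit:
{"method": "servo_tool", "body": {
  "rows": [
    [[0, 0, -0.2, 0, 0, 0], [0, 0, 0, 0, 0, 0]]
  ]
}}

```text
clock: 17.58
position: [0.4645, 0.3436, 0.0774]
tool_rot: [3.141, 0.001, 2.981]
force: [5.6, 1.6, -4.7]
grip_width: 0.0217
```

Emit:
{"method": "servo_tool", "body": {
  "rows": [
    [[0, 0, -0.1, 0, 0, 0], [0, 0, 0, 0, 0, 0]]
  ]
}}

```text
clock: 17.82
position: [0.4642, 0.3434, 0.0779]
tool_rot: [-3.141, 0.0, 2.981]
force: [6.2, 1.5, -10.1]
grip_width: 0.022
```

Emit:
{"method": "servo_tool", "body": {
  "rows": [
    [[0, 0, -0.1, 0, 0, 0], [0, 0, 0, 0, 0, 0], [0, 0, 0, 0, 0, 0], [0, 0, 0, 0, 0, 0], [0, 0, 0, 0, 0, 0]]
  ]
}}

```text
clock: 18.45
position: [0.4637, 0.3433, 0.0791]
tool_rot: [-3.141, -0.0, 2.981]
force: [0.8, -0.9, -22.8]
grip_width: 0.0216
```

```bash
python3 -c "
from h import *
f,i,p,R=look('e4');go(p)
g=bot.grab_frame('scene');j=g['image'][:,:,::-1];cv2.imwrite('pics/e4s.png',cv2.resize(j[60:180,250:400],None,fx=4,fy=4,interpolation=2))"
```

```text
pos [0.4637 0.3433 0.0791] rpy [-3.141 -0.     2.981] q [-0.81  0.65  0.09  1.85 -0.09  0.65  0.75] F [  2.   -1.4 -23.7] w 0.0221 t 18.5
delta cm [ 0. -0.  0.]
```

View pics/e4.png

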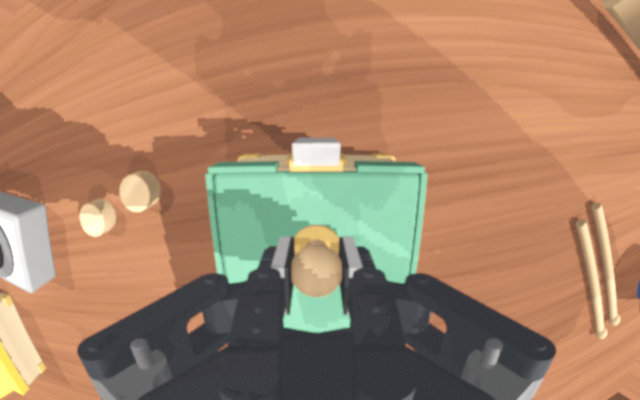

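View pics/e4s.png

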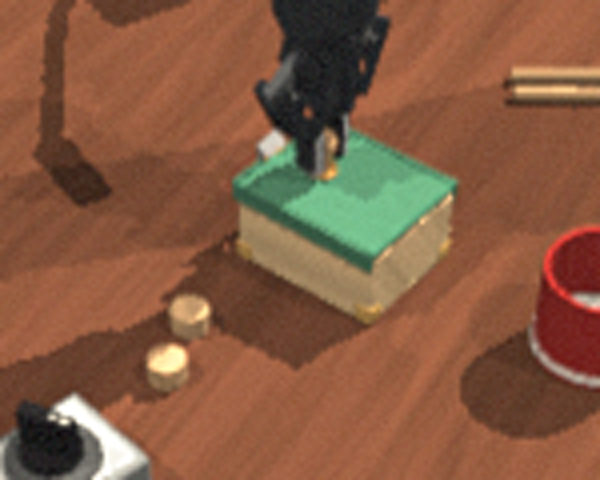

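Emit:
{"method": "servo_tool", "body": {
  "rows": [
    [[0, 0, 0.2, 0, 0, 0], [0, 0, 0.1, 0, 0, 0], [0, 0, 0, 0, 0, 0]]
  ]
}}

```text
clock: 18.92
position: [0.4628, 0.3438, 0.077]
tool_rot: [-3.141, -0.002, 2.982]
force: [-10.7, -4.3, 1.9]
grip_width: 0.0222
```

Emit:
{"method": "servo_tool", "body": {
  "rows": [
    [[0, 0, 0, 0, 0, 0], [0, 0, 0, 0, 0, 0], [0, 0, 0, 0, 0, 0], [0, 0, 0, 0, 0, 0], [0, 0, 0, 0, 0, 0]]
  ],
  "grip": 0.4
}}

```text
clock: 19.55
position: [0.4639, 0.3436, 0.0763]
tool_rot: [3.142, 0.0, 2.981]
force: [0.6, -0.3, 0.1]
grip_width: 0.0596
```

```bash
python3 -c "
from h import *
f,i,p,R=look('e5');go(p)
a=cv2.imread('pics/e3.png'); cv2.imwrite('pics/e35.png',np.vstack([a[120:320,160:480],i[120:320,160:480]]))"
```

```text
pos [0.4639 0.3435 0.0763] rpy [-3.142 -0.     2.981] q [-0.81  0.66  0.09  1.85 -0.1   0.64  0.76] F [ 0.1 -0.5 -0. ] w 0.0596 t 19.6
delta cm [ 0.    0.01 -0.01]
```

View pics/e35.png

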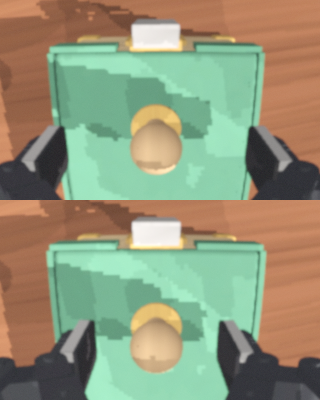

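Lid position is the same before and after, and the tug held at 10–23 N for about 0.9 s. Green is caught too. Next, a puck for it.

Emit:
{"method": "servo_tool", "body": {
  "rows": [
    [[0, 0, -3, 0, 0, 0], [0, 0, -4, 0, 0, 0], [2, -3, -2, 0, 0, 0], [2, -4, 0, 0, 0, 0], [1.8, -4.5, 0, 0, 0, 0]]
  ],
  "grip": 0
}}

```text
clock: 20.23
position: [0.3874, 0.2385, 0.1665]
tool_rot: [3.141, 0.0, 2.982]
force: [1.1, -0.4, -0.3]
grip_width: 0.0429
```

Emit:
{"method": "servo_tool", "body": {
  "rows": [
    [[0, 0, 0, 0, 0, 0], [0, 0, 0, 0, 0, 0], [0, 0, 0, 0, 0, 0]]
  ]
}}

```text
clock: 20.6
position: [0.3887, 0.24, 0.1662]
tool_rot: [3.141, 0.0, 2.982]
force: [0.9, -0.2, 0.1]
grip_width: 0.0423
```

```bash
python3 -c "
from h import *
f,i,p,R=look('f1');go((.4222,.2099,.1),2.98)"
```

```text
pos [0.3886 0.2399 0.1661] rpy [3.142 0.    2.982] q [-0.78  0.36  0.12  2.1  -0.07  0.69  0.8 ] F [ 0.8  0.8 -0.5] w 0.0429 t 20.65
delta cm [-3.8  -2.43  6.61] [0.  0.  0.1] [  -0.     0.  -179.9]
```

View pics/f1.png

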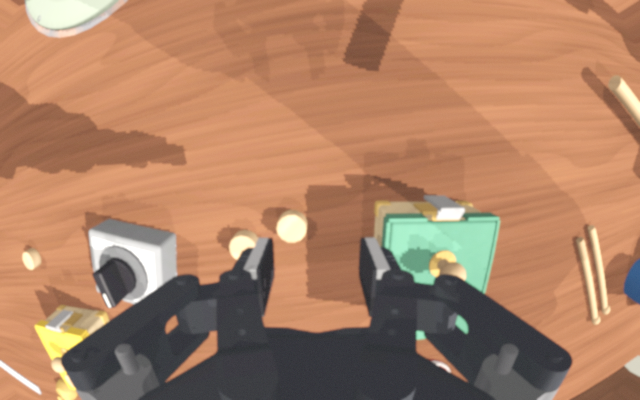

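```bash
python3 -c "
from h import *
f,i,p,R=look('f1b');k=wcast(f,(292,227),.018,p,R)[0];print(k, wcast(f,(244,245),.018,p,R)); go((k[0],k[1],.06),2.98)"
```

```text
[0.42267442 0.21002    0.018     ] [[0.43465025 0.15682966 0.018     ]]
pos [0.3885 0.2398 0.1661] rpy [-3.141 -0.     2.982] q [-0.78  0.36  0.12  2.1  -0.07  0.69  0.8 ] F [ 0.  -0.5 -0.6] w 0.0426 t 20.7
delta cm [-3.85 -2.39 10.61] [-0.  -0.   0.1] [   0.    -0.  -179.9]
```

Emit:
{"method": "servo_tool", "body": {
  "rows": [
    [[-2, -1.2, 2, 0, 0, 0], [-1.85, -1.2, 3, 0, 0, 0], [0, 0, 3, 0, 0, 0], [0, 0, 2.4, 0, 0, 0], [0, 0, 0, 0, 0, 0]]
  ]
}}

```text
clock: 21.32
position: [0.4218, 0.2092, 0.061]
tool_rot: [-3.14, -0.002, 2.982]
force: [0.1, -0.6, 0.4]
grip_width: 0.0425
```

```bash
python3 -c "
from h import *
f,i,p,R=look('f2');go(p); print(wproj(f,[(p[0],p[1],.02)],p,R))"
```

```text
pos [0.4223 0.2094 0.0621] rpy [-3.141e+00 -1.000e-03  2.982e+00] q [-0.65  0.57  0.09  2.13 -0.11  0.45  0.93] F [-0.6 -0.6  0.1] w 0.0426 t 21.38
delta cm [ 0.05 -0.03  0.11]
[[316.32697501 226.78701746]]
```

View pics/f2.png

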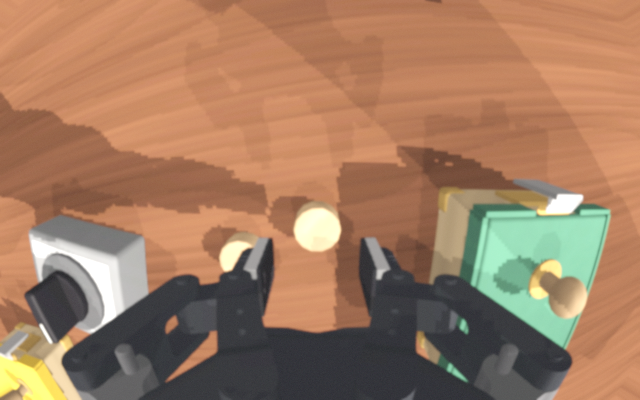

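Emit:
{"method": "servo_tool", "body": {
  "rows": [
    [[0, 0, 2.4, 0, 0, 0], [0, 0, 2.3, 0, 0, 0], [0, 0, 1.2, 0, 0, 0], [0, 0, 0, 0, 0, 0]]
  ],
  "grip": -0.1
}}

```text
clock: 21.88
position: [0.4225, 0.2095, 0.0035]
tool_rot: [-3.141, -0.0, 2.982]
force: [0.3, -0.2, 1.1]
grip_width: 0.0384
```

Emit:
{"method": "servo_tool", "body": {
  "rows": [
    [[0, 0, 0, 0, 0, 0], [0, 0, 0, 0, 0, 0], [0, 0, 0, 0, 0, 0], [0, 0, 0, 0, 0, 0]]
  ],
  "grip": -1,
  "squeeze": 40
}}

```text
clock: 22.38
position: [0.4229, 0.2097, 0.0042]
tool_rot: [3.141, 0.001, 2.981]
force: [-1.9, -1.0, 9.5]
grip_width: 0.0283
```

Emit:
{"method": "servo_tool", "body": {
  "rows": [
    [[0, 0, -3, 0, 0, 0], [0, 0, -5, 0, 0, 0], [0, 0, -5, 0, 0, 0], [0, 0, -2.2, 0, 0, 0], [0, 0, 0, 0, 0, 0]]
  ]
}}

```text
clock: 23.0
position: [0.4232, 0.21, 0.1572]
tool_rot: [3.139, 0.003, 2.981]
force: [-0.1, 0.3, 0.1]
grip_width: 0.0283
```

```bash
python3 -c "
from h import *
c=np.array([.4642,.3438]); y=-.159; t=c+.037*np.array([np.cos(y),np.sin(y)]); print(t)
f,i,p,R=look('f3');go((*t,.15),np.pi+y)"
```

```text
[0.50073329 0.33794176]
pos [0.4227 0.2097 0.1559] rpy [3.140e+00 1.000e-03 2.982e+00] q [-0.69  0.39  0.13  2.07 -0.08  0.68  0.91] F [-0.3  0.5 -0.2] w 0.0281 t 23.05
delta cm [-5.66 13.91  0.62] [ 0.1  0.1 -0.1] [ 1.000e-01 -1.000e-01  1.799e+02]
```

View pics/f3.png

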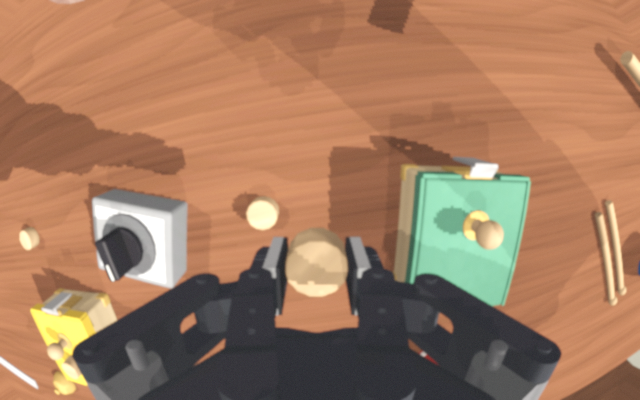

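The puck is held. Carry it to green.

Emit:
{"method": "servo_tool", "body": {
  "rows": [
    [[-1.5, 3.5, 0, 0, 0, 0], [-1.5, 3.5, 0, 0, 0, 0], [-1.5, 3.5, 0, 0, 0, 0], [-1.2, 3.4, 0, 0, 0, 0], [0, 0, 0, 0, 0, 0]]
  ]
}}

```text
clock: 23.68
position: [0.5007, 0.3394, 0.1534]
tool_rot: [-3.141, -0.001, 2.983]
force: [0.4, 0.4, -1.3]
grip_width: 0.0287
```

```bash
python3 -c "
from h import *
f,i,p,R=look('f4');go((.5007,.3379,.08),np.pi-.159)
print(wproj(f,[(.4642,.3438,.094)],p,R))"
```

```text
pos [0.5004 0.3377 0.1536] rpy [-3.140e+00 -2.000e-03  2.982e+00] q [-0.78  0.58  0.13  1.73 -0.09  0.83  0.8 ] F [ 0.3 -1.   0. ] w 0.0285 t 23.73
delta cm [-0.04  0.03  7.36] [-0.1 -0.1 -0. ] [-1.0e-01  2.0e-01  1.8e+02]
[[314.16296594 164.36129369]]
```

View pics/f4.png

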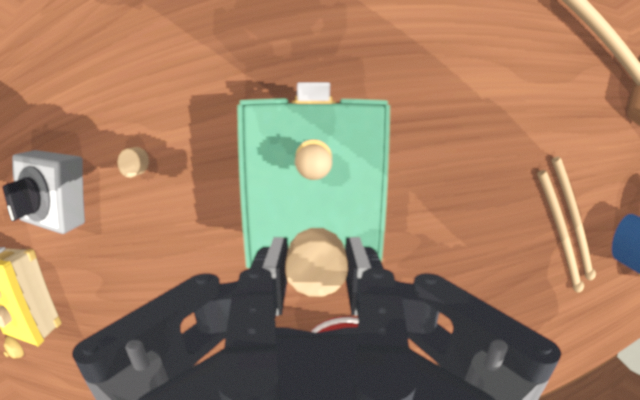

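Emit:
{"method": "servo_tool", "body": {
  "rows": [
    [[0, 0, 3, 0, 0, 0], [0, 0, 3, 0, 0, 0], [0, 0, 1.4, 0, 0, 0], [0, 0, 0, 0, 0, 0], [0, 0, 0, 0, 0, 0]]
  ]
}}

```text
clock: 24.35
position: [0.5013, 0.3377, 0.0822]
tool_rot: [3.141, 0.001, 2.981]
force: [0.0, 0.0, -0.9]
grip_width: 0.0279
```

Emit:
{"method": "servo_tool", "body": {
  "rows": [
    [[0, 0, 0.2, 0, 0, 0], [0, 0, 0.2, 0, 0, 0], [0, 0, 0, 0, 0, 0]]
  ]
}}

```text
clock: 24.72
position: [0.5009, 0.3376, 0.0773]
tool_rot: [-3.142, -0.0, 2.982]
force: [-0.2, -0.6, -0.4]
grip_width: 0.0283
```

Emit:
{"method": "servo_tool", "body": {
  "rows": [
    [[0, 0, 0.2, 0, 0, 0], [0, 0, 0.1, 0, 0, 0], [0, 0, 0, 0, 0, 0]]
  ]
}}

```text
clock: 25.1
position: [0.5009, 0.3376, 0.0743]
tool_rot: [-3.142, -0.0, 2.981]
force: [0.2, -0.6, 0.8]
grip_width: 0.0281
```

Emit:
{"method": "servo_tool", "body": {
  "rows": [
    [[0, 0, 0.1, 0, 0, 0], [0, 0, 0, 0, 0, 0]]
  ]
}}

```text
clock: 25.35
position: [0.5009, 0.3376, 0.074]
tool_rot: [3.141, 0.0, 2.981]
force: [-4.5, -2.4, 15.2]
grip_width: 0.0286
```

Emit:
{"method": "servo_tool", "body": {
  "rows": [
    [[0, 0, -0.1, 0, 0, 0], [0, 0, 0, 0, 0, 0]]
  ]
}}

```text
clock: 25.6
position: [0.5009, 0.3376, 0.0743]
tool_rot: [3.142, 0.0, 2.981]
force: [0.1, -0.2, 0.6]
grip_width: 0.0282
```

Emit:
{"method": "servo_tool", "body": {
  "rows": [
    [[0, 0, 0, 0, 0, 0], [0, 0, 0, 0, 0, 0], [0, 0, 0, 0, 0, 0], [0, 0, 0, 0, 0, 0]]
  ],
  "grip": 0.2
}}

```text
clock: 26.1
position: [0.5009, 0.3375, 0.0743]
tool_rot: [-3.142, -0.0, 2.981]
force: [0.1, 0.1, 0.1]
grip_width: 0.0512
```

Emit:
{"method": "servo_tool", "body": {
  "rows": [
    [[0, 0, -2, 0, 0, 0], [0, 0, -4, 0, 0, 0], [0, 0, -4, 0, 0, 0], [0, 0, -4, 0, 0, 0], [0, 0, 0, 0, 0, 0]]
  ]
}}

```text
clock: 26.72
position: [0.502, 0.3383, 0.2172]
tool_rot: [3.138, 0.003, 2.981]
force: [0.5, 0.1, -0.3]
grip_width: 0.0511
```

```bash
python3 -c "
from h import *
f,i,p,R=look('g1')
g=bot.grab_frame('scene');j=g['image'][:,:,::-1];cv2.imwrite('pics/g1s.png',j)
go((.437,.012,.2),np.pi-.159)"
```

```text
pos [0.5008 0.3376 0.2142] rpy [3.141 0.    2.981] q [-0.79  0.51  0.14  1.68 -0.09  0.95  0.79] F [ 0.7 -0.3 -0.4] w 0.0515 t 26.82
delta cm [  1.11 -33.16   1.41] [ 0.   0.  -0.1] [  0.   -0.  179.9]
```

View pics/g1.png

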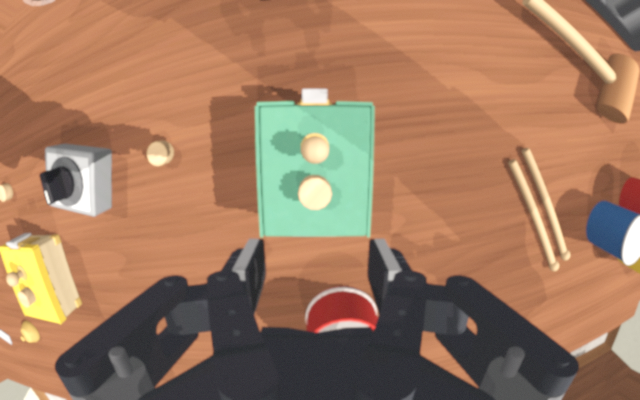

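View pics/g1s.png

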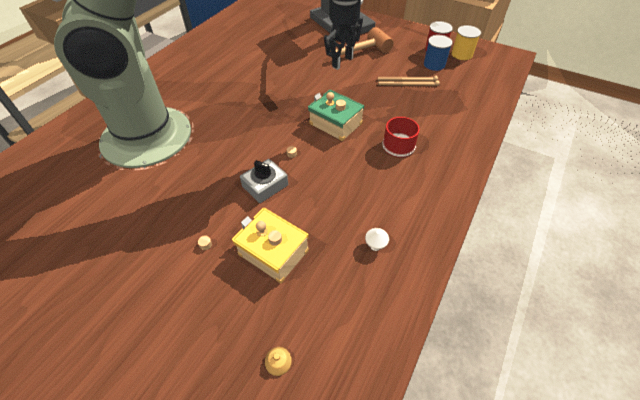

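Emit:
{"method": "servo_tool", "body": {
  "rows": [
    [[0.2, -5, 0, 0, 0, 0], [0.2, -5, 0, 0, 0, 0], [0.2, -5, 0, 0, 0, 0], [0.2, -5, 0, 0, 0, 0], [0.2, -5, 0, 0, 0, 0]]
  ],
  "grip": 0.4
}}

```text
clock: 27.45
position: [0.4501, 0.0907, 0.2134]
tool_rot: [-3.141, -0.001, 2.982]
force: [0.8, -1.0, 0.4]
grip_width: 0.0599
```

Emit:
{"method": "servo_tool", "body": {
  "rows": [
    [[0.1, -5, 0, 0, 0, 0], [0, -3, 0, 0, 0, 0], [0, 0, 0, 0, 0, 10], [0, 0, 0, 0, 0, 10], [0, 0, 0, 0, 0, 0]]
  ]
}}

```text
clock: 28.08
position: [0.4369, 0.0135, 0.2135]
tool_rot: [-3.14, -0.001, 2.633]
force: [0.4, -0.7, -0.3]
grip_width: 0.0597
```

```bash
python3 -c "
from h import *
f,i,p,R=look('g2')
go((.437,.012,.2),.09)"
```

```text
pos [0.437  0.0136 0.2137] rpy [-3.141e+00 -1.000e-03  2.637e+00] q [-0.41  0.26  0.3   2.1  -0.1   0.8   1.01] F [0.3 0.1 0.1] w 0.0596 t 28.12
delta cm [-0.08 -0.14  1.37] [-1.000e-01  1.000e-01  1.459e+02] [ -0.   -0.1 -34.1]
```

View pics/g2.png

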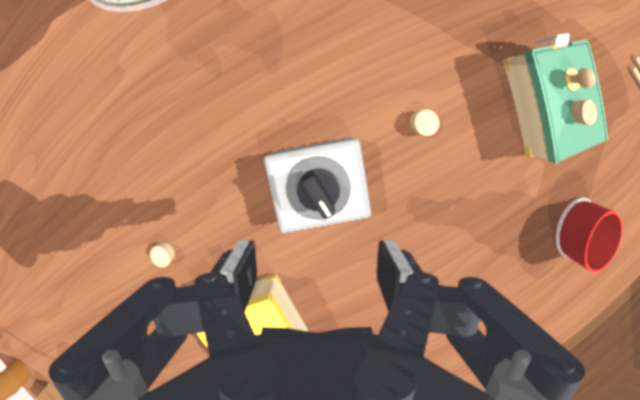

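Run:
```python
from h import *
f,i,p,R=look('g2b')
cv2.imwrite('pics/g2z.png',cv2.resize(i[120:250,250:390],None,fx=4.5,fy=4.5,interpolation=2))
```

```text
(no output)
```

View pics/g2z.png

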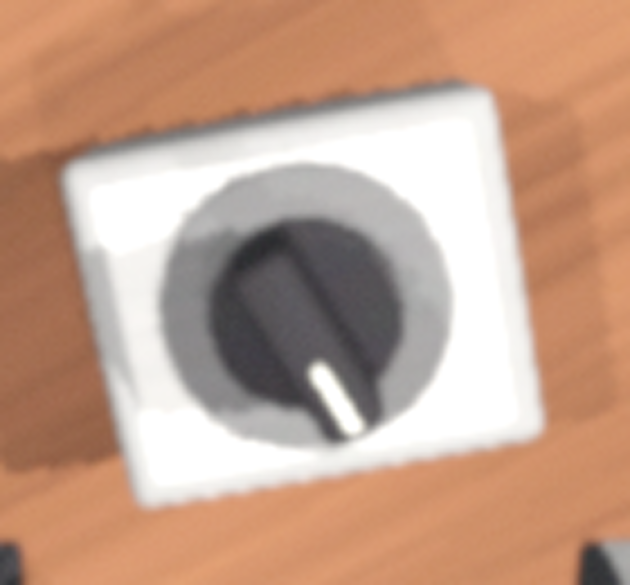

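Run:
```python
from h import *
f,i,p,R=look('tmp')
q=lambda a:np.array(a)/4.5+[250,120]
b=wcast(f,q([(258,258),(355,430),(318,370),(350,430)]),.089,p,R); print(b.round(4))
ang=lambda v:np.degrees(np.arctan2(v[1],v[0]))
print("bar",ang(b[1]-b[0]),np.linalg.norm(b[1]-b[0]),"mark",ang(b[3]-b[2]),"mid",(b[0]+b[1])/2)
c=wcast(f,q([(70,170),(490,90),(540,435),(145,500)]),.045,p,R);print(c.round(4),c.mean(0),ang(c[3]-c[0]),ang(c[2]-c[1]),ang(c[0]-c[1]),ang(c[3]-c[2]))
d=wcast(f,q((306,312)),.057,p,R);print('disc',d)
go(((b[0]+b[1])/2),np.radians(ang(b[1]-b[0])))
```

```text
[[0.4192 0.0145 0.089 ]
 [0.4592 0.0144 0.089 ]
 [0.4447 0.0139 0.089 ]
 [0.4587 0.0135 0.089 ]]
bar -0.14696666065751823 0.04000582500717196 mark -1.4717752984363015 mid [0.43922198 0.01445552 0.089     ]
[[ 0.3871 -0.0178  0.045 ]
 [ 0.4171  0.0736  0.045 ]
 [ 0.4947  0.0471  0.045 ]
 [ 0.4635 -0.0428  0.045 ]] [0.4405983  0.01501784 0.045     ] -18.140317539062135 -18.84275839889622 -108.12053302291788 -109.0971223543254
disc [[0.43952595 0.01417372 0.057     ]]
pos [0.4372 0.0136 0.2139] rpy [-3.141e+00 -1.000e-03  2.636e+00] q [-0.41  0.26  0.3   2.1  -0.1   0.8   1.01] F [0.8 0.2 1. ] w 0.0597 t 28.23
delta cm [-0.14  0.18 12.49] [-1.000e-01  0.000e+00  1.512e+02] [ -0.   -0.  -28.8]
```

Emit:
{"method": "servo_tool", "body": {
  "rows": [
    [[0, 0, 0, 0, 0, 10], [0, 0, 0, 0, 0, 10], [0, 0, 0, 0, 0, 10], [0, 0, 0, 0, 0, 10], [0, 0, 0, 0, 0, 10]]
  ]
}}

```text
clock: 28.85
position: [0.4373, 0.0135, 0.2141]
tool_rot: [-3.141, 0.0, 1.757]
force: [0.0, 0.6, -0.4]
grip_width: 0.0594
```

Emit:
{"method": "servo_tool", "body": {
  "rows": [
    [[0, 0, 0, 0, 0, 10], [0, 0, 0, 0, 0, 10], [0, 0, 0, 0, 0, 10], [0, 0, 0, 0, 0, 10], [0, 0, 0, 0, 0, 10]]
  ]
}}

```text
clock: 29.48
position: [0.4373, 0.0135, 0.2142]
tool_rot: [-3.141, 0.0, 0.884]
force: [-0.6, 0.6, -0.1]
grip_width: 0.0597
```

Emit:
{"method": "servo_tool", "body": {
  "rows": [
    [[0, 0, 0, 0, 0, 10], [0, 0, 0, 0, 0, 10], [0, 0, 0, 0, 0, 10], [0, 0, 0, 0, 0, 10], [0, 0, 0, 0, 0, 10]]
  ]
}}

```text
clock: 30.1
position: [0.4373, 0.0136, 0.2141]
tool_rot: [3.142, 0.0, 0.012]
force: [0.4, 0.6, 0.9]
grip_width: 0.0597
```

Emit:
{"method": "servo_tool", "body": {
  "rows": [
    [[0, 0, 0, 0, 0, 1], [0, 0, 0, 0, 0, 0]]
  ]
}}

```text
clock: 30.35
position: [0.4374, 0.0136, 0.2142]
tool_rot: [3.141, 0.0, 0.002]
force: [-0.1, 0.7, 0.3]
grip_width: 0.0602
```

Run:
```python
from h import *
f,i,p,R=look('g3')
go((.4394,.0144,.14),0)
```

```text
pos [0.4374 0.0135 0.2142] rpy [3.142e+00 0.000e+00 1.000e-03] q [-0.89  0.37  0.93  2.12 -0.4   0.84 -1.29] F [-0.9  0.7 -0.5] w 0.0598 t 30.4
delta cm [ 0.2  -0.09  7.42] [0.  0.  0.1] [  -0.     0.  -179.9]
```

View pics/g3.png

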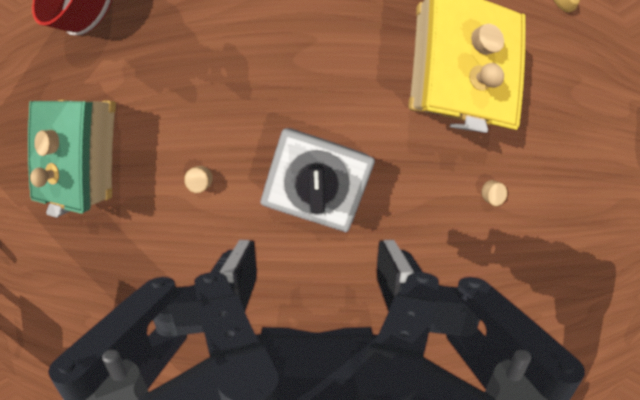

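Emit:
{"method": "servo_tool", "body": {
  "rows": [
    [[0.2, -0.1, 3, 0, 0, 0], [0, 0, 4, 0, 0, 0], [0, 0, 2, 0, 0, 0], [0, 0, 0, 0, 0, 0], [0, 0, 0, 0, 0, 0]]
  ]
}}

```text
clock: 31.02
position: [0.4398, 0.0144, 0.1251]
tool_rot: [-3.141, -0.001, -0.002]
force: [0.3, -0.6, -1.1]
grip_width: 0.0598
```

Run:
```python
from h import *
f,i,p,R=look('g4')
go((.4394,.0144,.064),0);print(wproj(f,[(p[0],p[1],.089)],p,R))
```

```text
pos [0.4399 0.0146 0.1252] rpy [-3.141e+00 -1.000e-03 -2.000e-03] q [-0.72  0.52  0.74  2.19 -0.6   0.63 -1.12] F [0.5 0.  1.1] w 0.0603 t 31.07
delta cm [-0.06  0.02  6.12] [-0.  -0.1 -0.1] [-1.000e-01  0.000e+00  1.799e+02]
[[316.34223437 229.12328961]]
```

View pics/g4.png

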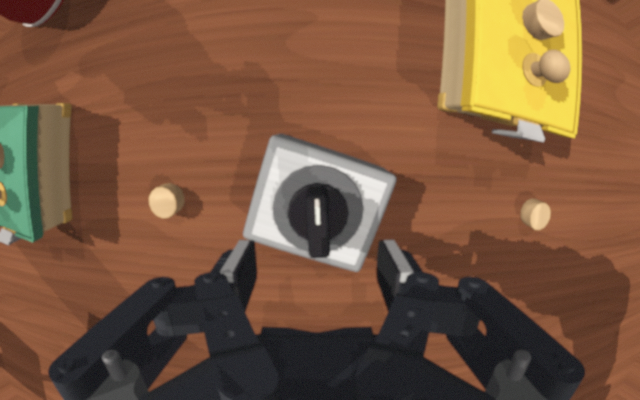

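Run:
```python
from h import *
f,i,p,R=look('tmp')
j=i[130:280,230:410].astype(float); j=np.clip(255*(j/255)**.5,0,255).astype(np.uint8)
cv2.imwrite('pics/g4z.png',cv2.resize(j,None,fx=4,fy=4,interpolation=2))
```

```text
(no output)
```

View pics/g4z.png

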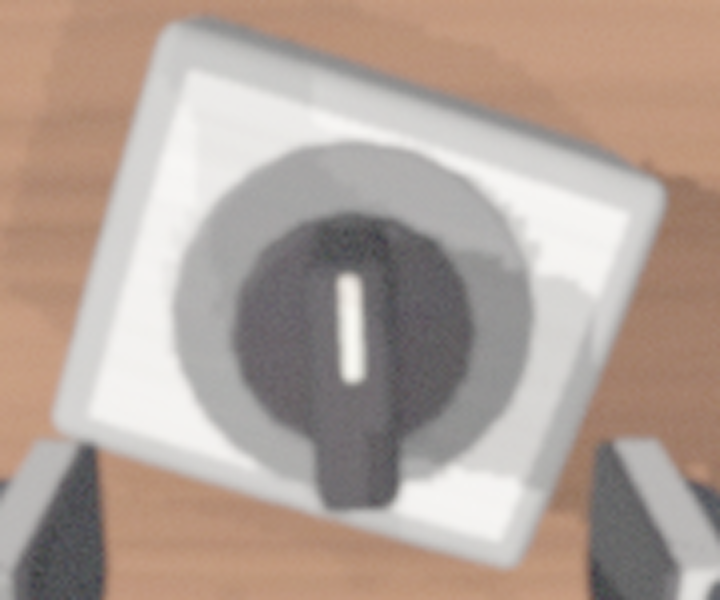

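Emit:
{"method": "servo_tool", "body": {
  "rows": [
    [[0, 0.1, 2.5, 0, 0, 0], [0, 0, 2.3, 0, 0, 0], [0, 0, 1.2, 0, 0, 0], [0, 0, 0, 0, 0, 0]]
  ]
}}

```text
clock: 31.62
position: [0.4394, 0.0135, 0.0644]
tool_rot: [3.142, 0.0, -0.003]
force: [-0.1, -0.1, 0.4]
grip_width: 0.0596
```

Emit:
{"method": "servo_tool", "body": {
  "rows": [
    [[0, 0, 0, 0, 0, 0], [0, 0, 0, 0, 0, 0], [0, 0, 0, 0, 0, 0], [0, 0, 0, 0, 0, 0], [0, 0, 0, 0, 0, 0]]
  ],
  "grip": -1,
  "squeeze": 40
}}

```text
clock: 32.25
position: [0.4397, 0.0135, 0.0648]
tool_rot: [-3.141, -0.001, -0.003]
force: [-1.3, -1.2, 10.2]
grip_width: 0.013
```

Run:
```python
from h import *
f,i,p,R=look('g5')
go((.4394,.0144,.064),0);print(bot.observe()['moment'])
```

```text
pos [0.4397 0.0135 0.0648] rpy [-3.141e+00 -1.000e-03 -3.000e-03] q [-0.6   0.62  0.58  2.22 -0.74  0.49 -1.01] F [-1.4 -0.  10.3] w 0.0135 t 32.3
delta cm [-0.03 -0.09  0.08] [-0.  -0.  -0.2] [-1.000e-01  0.000e+00  1.798e+02]
[-0.11128565  0.34389627  0.04812307]
```

View pics/g5.png

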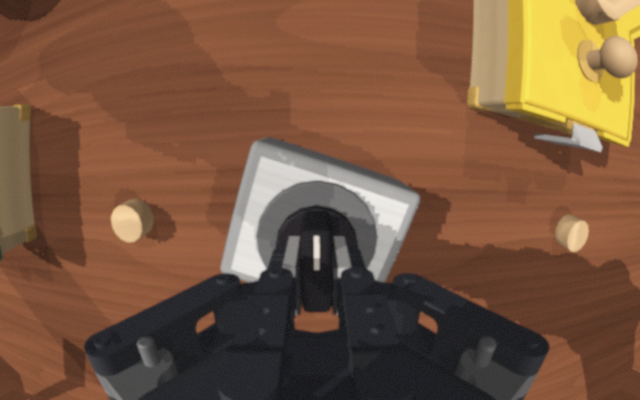

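Emit:
{"method": "servo_tool", "body": {
  "rows": [
    [[0, 0, -0.05, 0, 0, -6], [0, 0, 0, 0, 0, -8], [0, 0, 0, 0, 0, -8], [0, 0, 0, 0, 0, -8], [0, 0, 0, 0, 0, 0]]
  ]
}}

```text
clock: 32.92
position: [0.4397, 0.0133, 0.0649]
tool_rot: [3.141, -0.001, 0.52]
force: [2.0, -3.0, -7.2]
grip_width: 0.0129
```

Run:
```python
from h import *
go((.4394,.0144,.064),0);print(bot.observe()['moment'])
```

```text
pos [0.4397 0.0133 0.0649] rpy [ 3.141e+00 -1.000e-03  5.200e-01] q [-0.5   0.58  0.44  2.22 -0.57  0.45 -0.65] F [ 2.  -3.  -7.2] w 0.0129 t 32.92
delta cm [ 0.03 -0.11  0.09] [ 0.  -0.  29.8] [   0.     0.  -150.2]
[-0.47118327 -0.63827405  0.04290049]
```

Emit:
{"method": "servo_tool", "body": {
  "rows": [
    [[0, 0, 0, 0, 0, -9], [0, 0, 0, 0, 0, -9], [0, 0, 0, 0, 0, -9], [0, 0, 0, 0, 0, -9], [0, 0, 0, 0, 0, -9]]
  ]
}}

```text
clock: 33.55
position: [0.44, 0.0131, 0.0649]
tool_rot: [3.14, 0.0, 1.307]
force: [2.9, -4.7, -6.1]
grip_width: 0.0131
```

Emit:
{"method": "servo_tool", "body": {
  "rows": [
    [[0, 0, 0, 0, 0, -9], [0, 0, 0, 0, 0, -9], [0, 0, 0, 0, 0, -9], [0, 0, 0, 0, 0, -9], [0, 0, 0, 0, 0, 0]]
  ]
}}

```text
clock: 34.17
position: [0.4402, 0.013, 0.0649]
tool_rot: [3.14, 0.001, 1.932]
force: [6.1, -4.2, -6.4]
grip_width: 0.0131
```

Run:
```python
from h import *
look('g6');go((.4394,.0144,.064),0);print(bot.observe()['moment'])
```

```text
pos [0.4402 0.013  0.0649] rpy [3.14e+00 1.00e-03 1.93e+00] q [-0.23  0.53  0.08  2.2  -0.1   0.41  0.29] F [ 6.2 -3.5 -6.3] w 0.0133 t 34.23
delta cm [ 0.16 -0.03  0.09] [ 1.000e-01 -0.000e+00  1.106e+02] [  0.    0.1 -69.4]
[-0.8309184  -1.21321192  0.02566649]
```

View pics/g6.png

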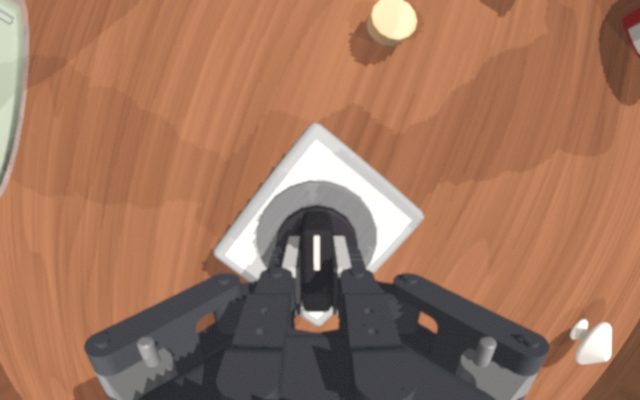

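The bar follows; at 110.6° now. Continue to about 162°.

Emit:
{"method": "servo_tool", "body": {
  "rows": [
    [[0, 0, 0, 0, 0, -9], [0, 0, 0, 0, 0, -9], [0, 0, 0, 0, 0, -9], [0, 0, 0, 0, 0, -9], [0, 0, 0, 0, 0, -7]]
  ]
}}

```text
clock: 34.85
position: [0.4405, 0.0132, 0.065]
tool_rot: [3.141, 0.002, 2.685]
force: [6.9, -2.3, -9.1]
grip_width: 0.0132
```

Emit:
{"method": "servo_tool", "body": {
  "rows": [
    [[0, 0, 0, 0, 0, -3], [0, 0, 0, 0, 0, -3], [0, 0, 0, 0, 0, 0], [0, 0, 0, 0, 0, 0]]
  ]
}}

```text
clock: 35.35
position: [0.4405, 0.0133, 0.0649]
tool_rot: [3.141, 0.002, 2.785]
force: [7.0, -2.8, -7.1]
grip_width: 0.0131
```

Run:
```python
from h import *
go((.4394,.0144,.064),np.radians(161.7));print(bot.observe()['moment'])
```

```text
pos [0.4405 0.0133 0.0649] rpy [3.141e+00 2.000e-03 2.785e+00] q [-0.05  0.53 -0.15  2.19  0.18  0.43  0.87] F [ 7.  -2.8 -7.1] w 0.0131 t 35.35
delta cm [0.14 0.07 0.09] [ 0.   0.1 -2.1] [ 1.000e-01 -0.000e+00  1.779e+02]
[-0.58595063 -1.68294028  0.05886528]
```

Emit:
{"method": "servo_tool", "body": {
  "rows": [
    [[0, 0, 0, 0, 0, -3], [0, 0, 0, 0, 0, 0], [0, 0, 0, 0, 0, 0]]
  ]
}}

```text
clock: 35.72
position: [0.4404, 0.0134, 0.065]
tool_rot: [3.141, 0.001, 2.836]
force: [8.2, -1.6, -4.6]
grip_width: 0.0131
```

Run:
```python
from h import *
go((.4394,.0144,.064),np.radians(161.7));print(bot.observe()['moment'])
```

```text
pos [0.4404 0.0134 0.065 ] rpy [3.141e+00 1.000e-03 2.836e+00] q [-0.04  0.53 -0.16  2.19  0.19  0.43  0.91] F [ 8.2 -1.6 -4.6] w 0.0131 t 35.73
delta cm [0.13 0.07 0.1 ] [0.  0.1 0.8] [-1.000e-01  0.000e+00 -1.792e+02]
[-0.31657489 -1.58304794 -0.70841824]
```

Emit:
{"method": "servo_tool", "body": {
  "rows": [
    [[0, 0, 0, 0, 0, -3], [0, 0, 0, 0, 0, 0], [0, 0, 0, 0, 0, 0]]
  ]
}}

```text
clock: 36.1
position: [0.4402, 0.0134, 0.065]
tool_rot: [3.141, 0.001, 2.89]
force: [5.4, -0.6, -0.1]
grip_width: 0.0131
```

Run:
```python
from h import *
go((.4394,.0144,.064),np.radians(161.7));print(bot.observe()['moment'])
```

```text
pos [0.4402 0.0134 0.065 ] rpy [3.141e+00 1.000e-03 2.890e+00] q [-0.03  0.53 -0.17  2.19  0.21  0.43  0.95] F [ 5.4 -0.6 -0.1] w 0.0131 t 36.1
delta cm [0.1  0.08 0.1 ] [0.  0.1 3.9] [-1.000e-01  0.000e+00 -1.761e+02]
[-0.02777026 -1.16871304 -1.37745559]
```

Moment about z rose sharply (−0.7, then −1.4 N m) at about 162°, which is the stop. Release and back off.

Emit:
{"method": "servo_tool", "body": {
  "rows": [
    [[0, 0, 0, 0, 0, 0], [0, 0, 0, 0, 0, 0], [0, 0, 0, 0, 0, 0], [0, 0, 0, 0, 0, 0]]
  ],
  "grip": 0.4
}}

```text
clock: 36.6
position: [0.4393, 0.0135, 0.0648]
tool_rot: [-3.141, -0.0, 2.894]
force: [0.1, -0.1, 0.4]
grip_width: 0.0598
```

Emit:
{"method": "servo_tool", "body": {
  "rows": [
    [[0, 0, -3, 0, 0, 0], [0, 0, -4, 0, 0, 0], [0, 0, -4, 0, 0, 0], [0, 0, -4, 0, 0, 0], [0, 0, 0, 0, 0, 0]]
  ]
}}

```text
clock: 37.22
position: [0.4406, 0.0136, 0.2172]
tool_rot: [3.14, 0.004, 2.894]
force: [0.3, -0.3, -1.0]
grip_width: 0.0597
```

Emit:
{"method": "servo_tool", "body": {
  "rows": [
    [[0, 0, 0, 0, 0, 0], [0, 0, 0, 0, 0, 0], [0, 0, 0, 0, 0, 0]]
  ]
}}

```text
clock: 37.6
position: [0.4391, 0.0136, 0.2141]
tool_rot: [-3.141, -0.001, 2.894]
force: [-0.6, -0.1, 0.5]
grip_width: 0.06
```

Run:
```python
from h import *
f,i,p,R=look('h1')
j=i[130:280,230:410].astype(float); j=np.clip(255*(j/255)**.5,0,255).astype(np.uint8)
cv2.imwrite('pics/h1z.png',cv2.resize(j,None,fx=4,fy=4,interpolation=2))
go(p)
```

```text
pos [0.4392 0.0136 0.2142] rpy [-3.141e+00 -1.000e-03  2.894e+00] q [ 0.05  0.26 -0.26  2.07  0.09  0.82  1.06] F [-0.8  0.4  0.5] w 0.0597 t 37.65
delta cm [ 0.01 -0.    0.01]
```

View pics/h1.png

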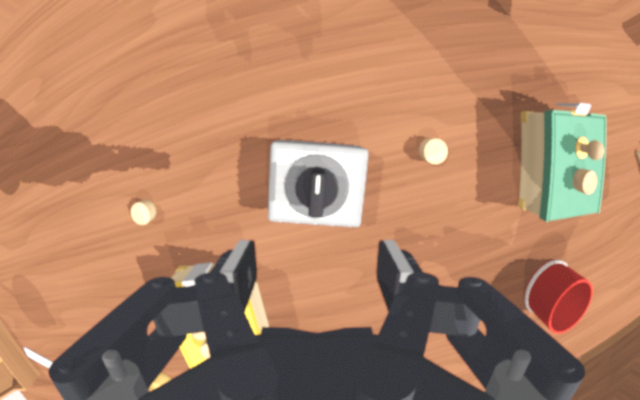

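View pics/h1z.png

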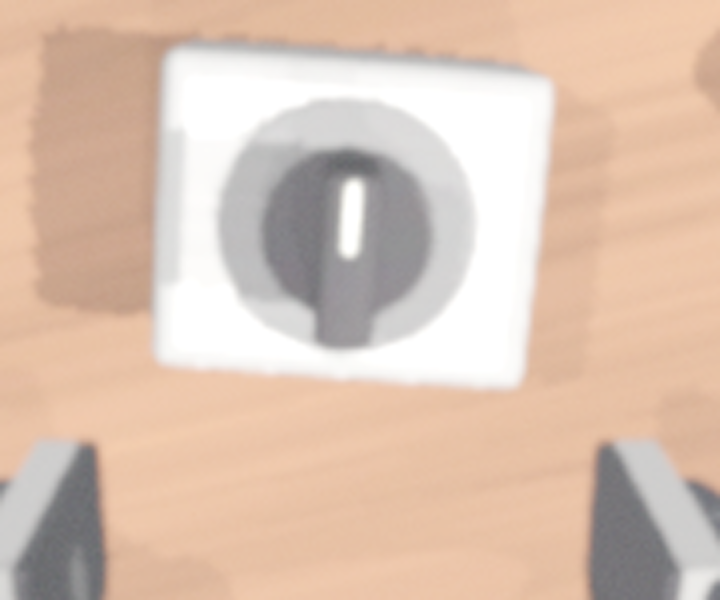

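Bar is parallel to the box's x with the mark towards −x. Final check of both cases.

Emit:
{"method": "servo_tool", "body": {
  "rows": [
    [[3, 0, -4, 0, 0, 0], [3, 0, -4, 0, 0, 0], [0, 0, 0, 0, 0, 0], [0, 0, 0, 0, 0, 0]]
  ]
}}

```text
clock: 38.15
position: [0.3814, 0.0281, 0.2944]
tool_rot: [-3.141, -0.0, 2.894]
force: [-0.6, -0.5, -1.2]
grip_width: 0.0598
```

Run:
```python
from h import *
f=bot.grab_frame('top')['image'][:,:,::-1]; g=bot.grab_frame('scene')['image'][:,:,::-1]
cv2.imwrite('pics/i.png',np.vstack([cv2.resize(f[130:280,180:440],(780,300),interpolation=2)[:, :],cv2.resize(g[80:290,150:430],(780,300),interpolation=2)]))
print(bot.observe()['clock'])
```

```text
38.25
```

View pics/i.png

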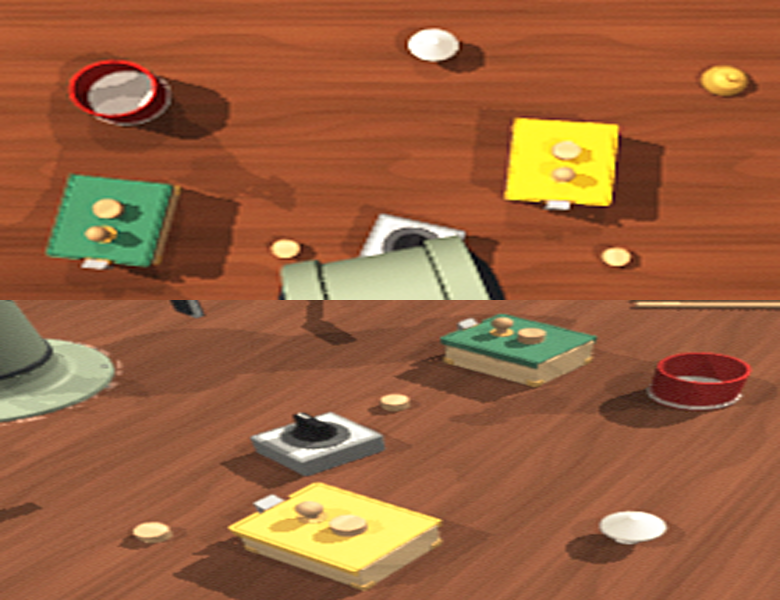

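Both pucks lie flat on the lids behind the knobs; the spares, drum, bell and top are where they were.

```bash
python3 -c "
from workcell import bot
print(bot.job_done())"
```

```text
the job is handed in; nothing more can be done
None
```

The job is done and handed in at about 38 s on the robot's clock. Only the yellow and green cases were on the bench, and both lids turned out to be caught, so neither needed pushing shut.

- **Tugs:** I checked yellow first, then green. Each pull lasted over half a second at about 10–23 N, and the knobs rose only about 3 mm (yellow 2.7 mm, green 3.6 mm). For green, wrist pictures before and after showed the lid at the same height. A loose lid would have come up at about 2 N.
- **Pucks:** one lies flat near the middle of each lid, behind the knob. The last top and scene views show both in place.
- **Dimmer:** I turned it about 162° anticlockwise to its stop. The moment there rose to 1.4 N m, and after release the bar lies along the box's x axis with the mark towards −x.
- **Everything else:** in the last views the cases, drum, bell, top and spare pucks stand where they were, and nothing touches the gripper.

Two forces were higher than I wanted. The tugs briefly peaked at about 20 N on yellow and 23 N on green. By my estimate, about 21 N is enough to start lifting a 3 kg case's front. I saw no tipping, but green's rise was about 1 mm more than a caught lid should give, so its front may have lifted a hair. Setting the puck on green pressed with about 15 N for a moment.

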